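# Dock the vial tray and hold a guide rod through both bushings

## Task

Slide the white tray with its two vials fully home into the grey loading dock. Then lift the steel guide rod out of its stand, thread it straight down through the brass bushing in the dock's bridge and on through the tray's brass bushing below it, until the rod's red band has begun to enter the upper bushing but has not gone in entirely; finish like this, still holding the rod in the gripper with its foot off the desk. Keep both vials standing in their pockets, and leave the other loose things alone.

Things in the scene. Friction and masses are not known exactly. Their poses are not given: they have to be found in the camera images.
- dock: Grey loading dock, fixed to the desk, 107 mm wide. Origin on the desk, vertically under the axis of its bushing; x points the way the tray is pushed in, z up. Two rails leave a channel 87 mm wide from x = -55 to +14 mm, where an end stop is; its mouth flares out to x = -78. Lips on the rails, 32 to 38 mm up, reach in to y = +-38.5 mm, over the tray's edges.
- upper_bushing (a point): Centre of the top face of the dock's brass bushing, 74 mm above the dock's origin. It sits in a bridge across the channel (dock x = -14 to +14 mm): vertical bore 12 mm, 60 to 74 mm above the desk, 2 mm chamfer.
- tray: White vial tray on two runners, loose, 0.35 kg, slides on the desk. Origin at desk level under the axis of its own bushing; x points to its nose, y left, z up. It reaches from x = -98 to +14 mm, 84 mm wide, top at z = 30 mm. Home against the end stop, its origin coincides with the dock's. A blue block with the two vial pockets lies at x = -56 to -20 mm.
- tray_fin (a point): Centre of the tray's handle, a blue upright fin 32 mm long (along tray x), 10 mm thick (across tray y), 30 to 80 mm above the desk: this point is at tray x = -80, y = 0, z = 62 mm. Pinch it from above, across its thickness.
- lower_bushing (a point): Centre of the top face of the tray's brass bushing, 40 mm above the tray's origin: vertical bore 13 mm, 22 to 40 mm above the desk, 2 mm chamfer, open below down to the desk.
- load_vial_0: Glass vial with pink filling and white cap, 22 mm wide, 52 mm tall, loose, stands in the right pocket of the tray (tray x = -38, y = -17 mm; its underside 30 mm up). Origin at the centre of its underside, z up its axis.
- load_vial_1: Glass vial with blue filling and white cap, 22 mm wide, 52 mm tall, loose, stands in the left pocket of the tray (tray x = -38, y = +17 mm; its underside 30 mm up). Origin at the centre of its underside, z up its axis.
- pocket_0 (a point): Floor centre of the tray's right vial pocket (24 mm bore, 14 mm deep).
- pocket_1 (a point): Floor centre of the tray's left vial pocket (24 mm bore, 14 mm deep).
- guide_rod: Steel guide rod, loose, 0.08 kg, 10 mm thick, 130 mm long, upright in its stand at the start. Origin at the centre of its foot (chamfered to 6.6 mm over 4 mm), z along the rod upward. Black grip collar, 16 mm thick, z = 88 to 124 mm. Red band z = 54 to 70 mm: its lower and upper edge are level with the top of the dock's bridge when the foot is 20 and 4 mm above the desk.
- rod_stand: Dark steel stand of the rod, 56 x 56 x 40 mm, fixed. Origin at the centre of its underside. The rod stands in a bore in the middle of its top, 11.5 mm wide and 34 mm deep, so that the rod's foot is 6 mm above the desk.
- corner_shelf: Fixed: white wall shelf, 155 x 210 mm, with bottles on it, its board about 0.32 m above the desk (57 mm above this origin, which is at its middle), beyond the dock to the right. Keep the arm and wrist clear of it, also on the way from the start pose.
- microscope: Fixed: tall white microscope, 0.6 m high, to the left of the dock and beyond the rod stand. Origin at desk level at its middle, x from its front to its rear; its base is 0.2 m wide and reaches 0.25 m to the front, eyepieces overhang the front at 0.45 m height. Keep the arm and wrist clear of it.
- tape: Bystander: roll of beige tape, 104 mm across, 25 mm high, loose. Leave alone.
- blower: Bystander: black rubber blower with red nozzle, 49 mm wide, 120 mm high, loose. Leave alone.
- cover_box: Bystander: small white box, 29 x 29 x 17 mm, loose. Leave alone.
- dish: Bystander: petri dish, 58 mm across, 16 mm high, loose. Leave alone.
- mailer: Bystander: flat green slide case, 34 x 84 x 15 mm, loose. Leave alone.
There are look-alikes about, which are no part of the job. Several things have the shape of the guide_rod; the one meant has the colours described above.

How it is judged:
On the way, in this order (a step that is already met when the one before it is completed fails the run):
1. the loaded tray is fully home in the dock with both vials standing in their pockets (horizontal distance between tray and dock below 0.004 m and angle between the x axis of tray and the x axis of dock, either way round below 0.06 rad and height (world z) of tray below 0.004 m and angle between each of load_vial_0, load_vial_1's own z axis and vertical below 0.2 rad and distance between load_vial_0 and pocket_0 below 0.008 m and distance between load_vial_1 and pocket_1 below 0.008 m), for 0.2 s.
2. with the tray home, the rod's foot has come down through the bushing in the dock's bridge (horizontal distance between tray and dock below 0.004 m and angle between the x axis of tray and the x axis of dock, either way round below 0.06 rad and height (world z) of tray below 0.004 m and horizontal distance between guide_rod and dock below 0.006 m and height (world z) of guide_rod below 0.058 m and angle between guide_rod's own z axis and vertical below 0.1 rad), for 0.05 s.
At the end, for the whole second after the job is handed in: Tray home: within 4 mm and 0.06 rad of the dock, on the desk; both vials in their pockets (8 mm, 0.2 rad); rod upright within 0.08 rad, still, its foot within 6 mm of both bushing axes and 2 to 22 mm above the desk, gripped by the fingers with over 1 N (all of step 1 and horizontal distance between guide_rod and dock below 0.006 m and horizontal distance between guide_rod and tray below 0.006 m and angle between guide_rod's own z axis and vertical below 0.08 rad and height (world z) of guide_rod between 0.002 and 0.022 m and contact force between the fingers and guide_rod above 1 N and linear speed of guide_rod below 0.01 m/s); the arm keeps its last pose, push and grip.
It fails at once if a vial is tipped over (angle between any of load_vial_0, load_vial_1's own z axis and vertical above 0.6 rad).
It fails at once if a bystander is pushed more than 20 mm or tipped over (distance of any of tape, blower, cover_box, dish, mailer from where it was at the start of the episode above 0.02 m or angle between any of tape, blower, cover_box, dish, mailer's own z axis and vertical above 0.5 rad).
It also fails if it takes over 72 s, if anything falls off the work surface, if the arm or the gripper's body presses on something with over 40 N, if the wrist force passes 120 N, or if a joint passes its speed limit or range.

## Robot

A 6-joint arm with a two-finger parallel gripper is mounted at the origin on a cart in front of the work surface, level with it; the furniture and walls round the work are solid. World frame = base frame: x ahead of the robot, y to its left, z up, the work surface at z = 0. Lengths are in m, angles in rad, forces in N, time in s.
With the tool pointing down it reaches from about 0.425 to 0.95 m from the base axis. Payload 3.5 kg.
Tool frame: the origin (TCP) lies at the very end of the fingers, on their centre line; the grasp point (between the pads) lies 19 mm behind it; z points along the fingers, y is the direction in which the jaws open and shut (so a half turn about z gives the same grasp; the last joint's range is limited). The gripper opens to 85 mm and grips with 20 to 120 N. Pads are 22 mm wide; open, the fingers measure 114 mm over their backs; the gripper's body (76 mm by 85 mm) begins 54 mm behind the grasp point. The pads swing forward as they close: fully open they stand 13 mm farther back than shut.
Start: joints at [1.113, 0.286, 1.577, -0, 1.279, -0.15], TCP at [0.204, 0.643, 0.231] pointing down, gripper open.
Joint ranges: [-2.77, 2.77], [-0.9, 2.22], [0.21, 2.48], [-1.53, 4.67], [0.24, 2.81], [-2.84, 2.84]. Speed limits (rad/s): [2.79, 2.79, 3.14, 3.14, 3.14, 3.14].

## Interface

Orientations are given as a unit quaternion [x, y, z, w].
In Python, from plant import get_state, read_camera, sign_off gives the robot as it stands.
- The arm moves only by the tool step_arm, never from a script. Its argument "targets" is a list that holds one entry, the list of rows, each a list of 5 numbers: the opening, from 0 (shut) to 1 (fully open), then the shift along the tool's x, y, z each as a share of 4 cm, from -1 to 1, then the turn about the tool's z as a share of 5 degrees, from -1 to 1. A call has 1 to 10 rows; each row shifts and turns the commanded pose from where the row before left it, along the tool's axes as they then stand; what a row does not reach is not made up. A row lasts 1/12 s, in which the tool goes at most 41.7 mm and 7.16 degrees, less where a joint would pass 70% of its speed; a pose out of reach is approached as far as the arm can. A call with a number of a shift or a turn outside -1 to 1 is refused whole. A call with a gripper value outside its range is refused whole. The fingers move at their own pace and stop on an object; "squeeze" is the grip in N (left out, the last holds). Time passes only in rows, so rows that do not move let the fingers close. It gives the time, the measured TCP pose, the force and the opening at its end, in the units of the state.
- get_state(): the state, without advancing time (a new reading comes with each control period).
- read_camera(name): name is "side" or "top"; returns a dict with "pixels" (400x640x3 uint8, red, green, blue), "range_z" (400x640 float32, m along the optical axis (not along the pixel's ray), 0 where there is no reading), "mtx" (3x3 intrinsics, pixels), "rvec" (rotation vector, rad) and "tvec" (3), from world to camera coordinates, as OpenCV has them. Camera axes: x right, y down, z forward; pixel columns grow to the right and rows downward; lengths in m; the calibration is good to about 2 mm. A picture is of the moment at which its call begins.
- sign_off(): hands the job in, once; it reports no verdict.
The state is a dict: "time": time; "qpos": joint angles; "dq": joint speeds; "joint_efforts": joint torques, N m; "eef_pos": TCP position; "tcp_rot": TCP orientation; "contact_force": force on the tool from outside, world axes, zero at the start; "wrist_torque": the same for the moment, N m; "opening": opening from 0.0 (shut) to 1.0 (fully open).
Only numpy, scipy, OpenCV 4.12 (cv2) and the standard library are available. Lean on these libraries where they do the work, as an engineer would, in place of code of your own. Each camera call takes 0.05 s, during which the arm holds its last target.

## Working session

There is one attempt and no reset: what is moved stays moved. The work goes in short steps, Python scripts to look and compute and a tool call to move; the robot and the scene stay as the last step left them, time stands still between calls to the robot, and variables do not carry over. Pictures are saved under pics/ and viewed, and the job is handed in when it is done.

Besides the shell and the picture viewer there is one more tool, called after "Request:" as name(argument=value, ...) on one line, values as JSON. step_arm: Moves the arm, as the interface text tells. Shift numbers are shares of 4 cm and turn numbers shares of 5 degrees, none past 1 either way. Its arguments: {"type":"object","properties":{"targets":{"type":"array"},"squeeze":{"type":"number"}},"required":["targets"]}

```bash
mkdir -p pics; ls
python3 - <<'E'
from plant import get_state, read_camera
import cv2,pickle
s=get_state();print(s)
for n in("side","top"):
    c=read_camera(n);pickle.dump(c,open(n+"0.pkl","wb"));cv2.imwrite(f"pics/{n}0.png",c["pixels"][:,:,::-1])
    print(n,c["mtx"],c["rvec"],c["tvec"])
E
```

```text
pics
{'time': 0.0, 'qpos': array([ 1.11300041e+00,  2.87177944e-01,  1.57814858e+00,  3.83905875e-06,
        1.27858870e+00, -1.50030338e-01]), 'dq': array([-0.00157383,  0.00017714,  0.00014819, -0.0017417 ,  0.00103558,
       -0.00102737]), 'joint_efforts': array([ 5.70494205e-05, -4.05960917e+01, -2.92636675e+01, -6.80488506e-05,
        5.69027106e-03, -4.68569226e-06]), 'eef_pos': array([0.20418124, 0.64270436, 0.22995437]), 'tcp_rot': array([ 1.53276634e-01,  9.88182637e-01, -1.10751944e-03, -3.49276029e-04]), 'contact_force': array([0.18368702, 0.25139911, 0.913618  ]), 'wrist_torque': array([-0.02820981, -0.02287649, -0.01427175]), 'opening': 1.0035973867691115}
side [[367.32877495   0.         321.18629249]
 [  0.         367.32877495 197.00098551]
 [  0.           0.           1.        ]] [ 0.21535131 -2.73451348  1.37316018] [0.55761735 0.13782957 1.0728983 ]
top [[366.19584618   0.         311.59007217]
 [  0.         366.19584618 202.07517164]
 [  0.           0.           1.        ]] [ 2.14508323 -2.18005861  0.15521127] [0.08724242 0.56394691 1.15615177]
```

View pics/side0.png

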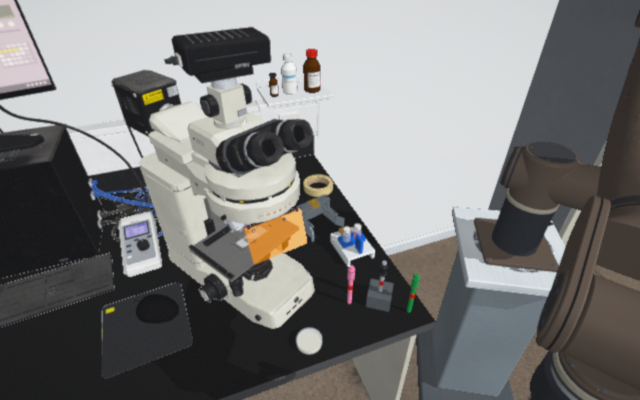

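View pics/top0.png

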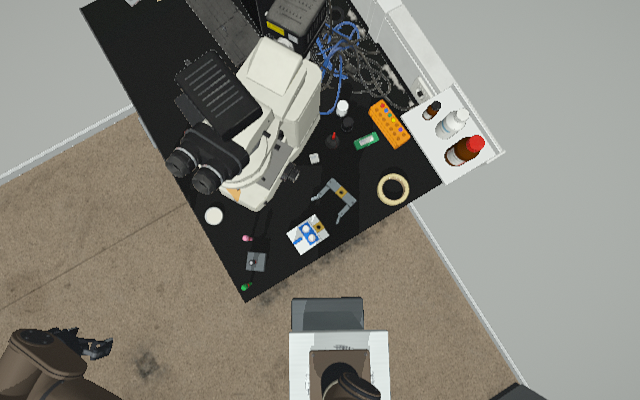

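```bash
cat > h.py <<'E'
import numpy as np,cv2,pickle
def load(n):return pickle.load(open(n,"rb"))
def crop(c,x0,y0,x1,y1,k,out):
    im=c["pixels"][y0:y1,x0:x1,::-1];cv2.imwrite(out,cv2.resize(im,None,fx=k,fy=k,interpolation=cv2.INTER_CUBIC))
def RT(c):
    R,_=cv2.Rodrigues(np.array(c["rvec"],float));return R,np.array(c["tvec"],float).ravel()
def ray(c,u,v,z):  # world point on plane z
    R,t=RT(c);K=c["mtx"];d=R.T@np.linalg.solve(K,[u,v,1.]);o=-R.T@t
    return o+d*(z-o[2])/d[2]
def cloud(c):
    R,t=RT(c);K=c["mtx"];Z=c["range_z"];v,u=np.mgrid[0:400,0:640]
    P=np.stack([(u-K[0,2])/K[0,0]*Z,(v-K[1,2])/K[1,1]*Z,Z],-1)
    return (P-t)@R
def proj(c,p):
    return cv2.projectPoints(np.array(p,float).reshape(-1,3),np.array(c["rvec"],float),np.array(c["tvec"],float),c["mtx"],None)[0].reshape(-1,2)
E
python3 - <<'E'
from h import *
t=load("top0.pkl");s=load("side0.pkl")
crop(t,230,170,390,290,5,"pics/t_crop.png")
crop(s,300,170,440,320,4,"pics/s_crop.png")
for c in(t,s):
    R,tt=RT(c);print(-R.T@tt)
P=cloud(t)
for u,v in[(340,193),(318,227),(256,261),(300,260),(410,225),(470,160),(205,180)]:print(u,v,P[v,u].round(3))
E
```

```text
[0.41367702 0.09791034 1.2172178 ]
[0.42510789 0.8564128  0.75291782]
340 193 [ 0.599 -0.019  0.001]
318 227 [ 0.486  0.058 -0.002]
256 261 [0.379 0.257 0.046]
300 260 [0.379 0.119 0.001]
410 225 [ 0.534 -0.467 -0.76 ]
470 160 [ 0.613 -0.286  0.391]
205 180 [0.555 0.299 0.489]
```

View pics/t_crop.png

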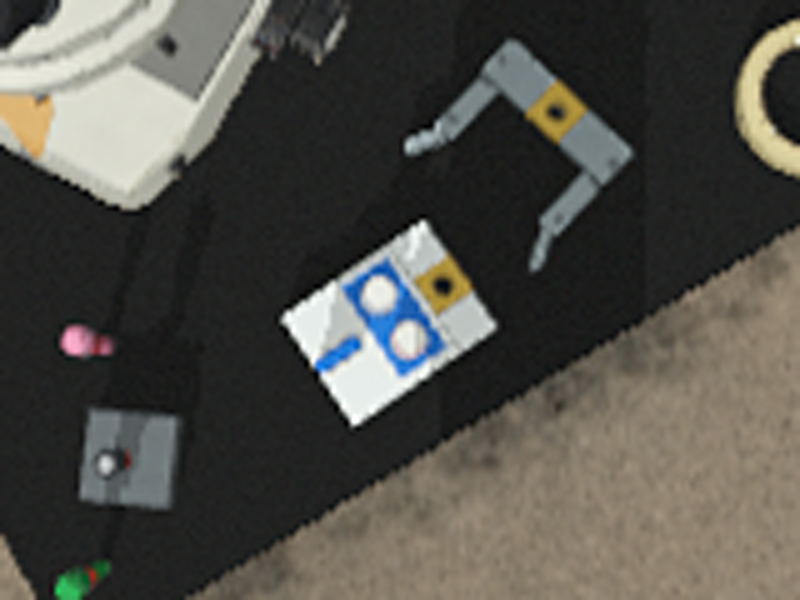

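View pics/s_crop.png

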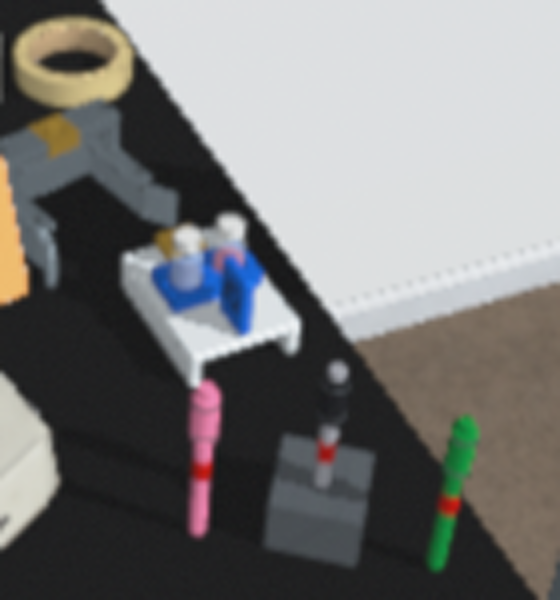

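```bash
cat > m.py <<'E'
from h import *
t=load("top0.pkl");s=load("side0.pkl")
T=lambda x,y:((x+.5)/5-.5+230,(y+.5)/5-.5+170)
S=lambda x,y:((x+.5)/4-.5+300,(y+.5)/4-.5+170)
def show(n,c,f,pts,z):
    for p in pts:
        print(n,p,ray(c,*f(*p),z)[:2].round(4))
show("dockbore T",t,T,[(556,112)],.074)
show("dockbore S",s,S,[(58,134)],.074)
show("bridge",t,T,[(510,40),(632,152),(598,185),(483,75)],.074)
show("traybore T",t,T,[(443,286)],.04)
show("tray corners",t,T,[(425,220),(497,325),(352,427),(283,318)],.03)
show("tray corners S",s,S,[(122,262),(194,362),(300,322)],.03)
show("fin",t,T,[(318,365),(358,343)],.08)
show("vialcaps",t,T,[(380,294),(408,340)],.082)
show("rodtop",t,T,[(107,464)],.136)
show("rodtop S",s,S,[(338,371)],.133)
show("stand",t,T,[(90,408),(182,415),(172,508),(78,498)],.04)
show("stand S",s,S,[(284,436),(375,452),(362,502),(274,490)],.04)
show("lookalike pink top/green top",t,T,[(75,341),(70,585)],.13)
E
python3 m.py
```

```text
dockbore T (556, 112) [ 0.5911 -0.0142]
dockbore S (58, 134) [ 0.5878 -0.0101]
bridge (510, 40) [0.6378 0.0138]
bridge (632, 152) [ 0.5648 -0.0615]
bridge (598, 185) [ 0.5442 -0.0394]
bridge (483, 75) [0.6155 0.0315]
traybore T (443, 286) [0.4843 0.0583]
tray corners (425, 220) [0.528  0.0689]
tray corners (497, 325) [0.4591 0.0235]
tray corners (352, 427) [0.3954 0.1181]
tray corners (283, 318) [0.4659 0.1618]
tray corners S (122, 262) [0.5263 0.076 ]
tray corners S (194, 362) [0.465 0.166]
tray corners S (300, 322) [0.3966 0.1173]
fin (318, 365) [0.4344 0.1377]
fin (358, 343) [0.4475 0.1129]
vialcaps (380, 294) [0.4774 0.0988]
vialcaps (408, 340) [0.4488 0.082 ]
rodtop (107, 464) [0.3782 0.259 ]
rodtop S (338, 371) [0.3776 0.2586]
stand (90, 408) [0.4104 0.2843]
stand (182, 415) [0.405  0.2259]
stand (172, 508) [0.3469 0.2323]
stand (78, 498) [0.3542 0.2915]
stand S (284, 436) [0.4026 0.2296]
stand S (375, 452) [0.3463 0.2337]
stand S (362, 502) [0.3539 0.2735]
stand S (274, 490) [0.4063 0.2727]
lookalike pink top/green top (75, 341) [0.45   0.2791]
lookalike pink top/green top (70, 585) [0.3091 0.2811]
```

Run:
```python
from h import *
for n in("top0.pkl","side0.pkl"):
    P=cloud(load(n)).reshape(-1,3);r=np.hypot(P[:,0],P[:,1]);a=np.degrees(np.arctan2(P[:,1],P[:,0]))
    for zl,zh in((.08,.2),(.2,.35),(.35,.5),(.5,.8)):
        for a0 in range(-40,60,10):
            m=(P[:,2]>zl)&(P[:,2]<zh)&(a>=a0)&(a<a0+10)&(r<.9)&(r>.3)
            if m.sum()>3:
                q=np.sort(r[m])[3];print(n,zl,zh,a0,q.round(3))
```

```text
top0.pkl 0.08 0.2 -40 0.746
top0.pkl 0.08 0.2 -20 0.884
top0.pkl 0.08 0.2 -10 0.859
top0.pkl 0.08 0.2 0 0.456
top0.pkl 0.08 0.2 10 0.452
top0.pkl 0.08 0.2 20 0.635
top0.pkl 0.08 0.2 30 0.452
top0.pkl 0.08 0.2 40 0.41
top0.pkl 0.2 0.35 -40 0.737
top0.pkl 0.2 0.35 -30 0.623
top0.pkl 0.2 0.35 -20 0.658
top0.pkl 0.2 0.35 0 0.75
top0.pkl 0.2 0.35 10 0.621
top0.pkl 0.2 0.35 20 0.621
top0.pkl 0.35 0.5 -40 0.765
top0.pkl 0.35 0.5 -30 0.668
top0.pkl 0.35 0.5 -20 0.726
top0.pkl 0.35 0.5 0 0.771
top0.pkl 0.35 0.5 10 0.633
top0.pkl 0.35 0.5 20 0.608
top0.pkl 0.35 0.5 30 0.619
top0.pkl 0.5 0.8 -40 0.764
top0.pkl 0.5 0.8 -30 0.829
top0.pkl 0.5 0.8 10 0.661
top0.pkl 0.5 0.8 20 0.655
side0.pkl 0.08 0.2 -40 0.744
side0.pkl 0.08 0.2 -30 0.756
side0.pkl 0.08 0.2 -20 0.862
side0.pkl 0.08 0.2 0 0.458
side0.pkl 0.08 0.2 10 0.452
side0.pkl 0.08 0.2 20 0.642
side0.pkl 0.08 0.2 30 0.454
side0.pkl 0.08 0.2 40 0.414
side0.pkl 0.2 0.35 -40 0.745
side0.pkl 0.2 0.35 -30 0.623
side0.pkl 0.2 0.35 -20 0.656
side0.pkl 0.2 0.35 10 0.787
side0.pkl 0.2 0.35 20 0.622
side0.pkl 0.2 0.35 30 0.676
side0.pkl 0.35 0.5 -40 0.76
side0.pkl 0.35 0.5 -30 0.667
side0.pkl 0.35 0.5 -20 0.726
side0.pkl 0.35 0.5 0 0.818
side0.pkl 0.35 0.5 10 0.68
side0.pkl 0.35 0.5 20 0.608
side0.pkl 0.35 0.5 30 0.614
side0.pkl 0.5 0.8 -40 0.763
side0.pkl 0.5 0.8 -30 0.828
side0.pkl 0.5 0.8 10 0.669
side0.pkl 0.5 0.8 20 0.656
```

```bash
cat > pl.py <<'E'
from plant import get_state
import numpy as np, math
from scipy.spatial.transform import Rotation as Ro
def cur():
    s=get_state();R=Ro.from_quat(s["tcp_rot"]).as_matrix();return s,R
def yawy(R):return math.degrees(math.atan2(R[1,1],R[0,1]))
def plan(wps,op,p=None,a=None):
    """wps: (x,y,z,yaw_of_tool_y deg, nrows); prints rows"""
    s,R=cur();p=s["eef_pos"].copy() if p is None else np.array(p,float)
    a=yawy(R) if a is None else a
    print("at",p.round(4),"yaw",round(a,2),"F",s["contact_force"].round(1),"op",round(s["opening"],3),"t",round(s["time"],2),"tilt",R[:2,2].round(4))
    for x,y,z,ty,n in wps:
        d0=(np.array([x,y,z])-p);dy=ty-a;dy=(dy+180)%360-180
        dy=(dy+90)%180-90
        rows=[]
        for i in range(n):
            d=(np.array([x,y,z])-p)/(n-i); yaw=math.radians(a)
            ey=np.array([math.cos(yaw),math.sin(yaw),0]);ez=np.array([0,0,-1.]);ex=np.cross(ey,ez)
            sh=np.array([d@ex,d@ey,d@ez])/.04; tn=-(dy/n)/5
            r=[op]+[round(float(v),2)+0. for v in sh]+[round(tn,2)+0.]
            rows.append(r); sh=np.array(r[1:4])*.04
            p=p+ex*sh[0]+ey*sh[1]+ez*sh[2]; a=a-r[4]*5
        print(rows, "max",max(abs(v) for r in rows for v in r[1:]),"->",p.round(4),round(a,2))
E
python3 -c "
from pl import *
plan([(.14,.44,.23,72.4,8),(.33,.325,.23,53,8),(.441,.125,.2,33.8,8)],1.0)"
```

```text
at [0.2042 0.6427 0.23  ] yaw 72.37 F [ 0.  -0.6  0.4] op 0.999 t 0.1 tilt [-0.001 -0.002]
[[1.0, 0.0, -0.66, 0.0, 0.0], [1.0, 0.0, -0.67, 0.0, 0.0], [1.0, 0.0, -0.66, 0.0, 0.0], [1.0, 0.0, -0.67, 0.0, 0.0], [1.0, 0.0, -0.66, 0.0, 0.0], [1.0, 0.0, -0.67, 0.0, 0.0], [1.0, 0.0, -0.66, 0.0, 0.0], [1.0, -0.01, -0.67, 0.0, 0.0]] max 0.67 -> [0.1401 0.4398 0.23  ] 72.37
[[1.0, -0.67, -0.16, 0.0, 0.48], [1.0, -0.68, -0.13, 0.0, 0.48], [1.0, -0.69, -0.11, 0.0, 0.48], [1.0, -0.69, -0.08, 0.0, 0.48], [1.0, -0.69, -0.05, 0.0, 0.48], [1.0, -0.69, -0.02, 0.0, 0.48], [1.0, -0.7, 0.01, 0.0, 0.48], [1.0, -0.69, 0.05, 0.0, 0.48]] max 0.7 -> [0.3301 0.3251 0.23  ] 53.17
[[1.0, -0.65, -0.29, 0.09, 0.48], [1.0, -0.66, -0.27, 0.09, 0.48], [1.0, -0.68, -0.24, 0.1, 0.48], [1.0, -0.68, -0.21, 0.09, 0.48], [1.0, -0.69, -0.18, 0.1, 0.48], [1.0, -0.7, -0.15, 0.09, 0.48], [1.0, -0.71, -0.12, 0.1, 0.48], [1.0, -0.71, -0.09, 0.09, 0.48]] max 0.71 -> [0.4409 0.1248 0.2   ] 33.97
```

Request:
step_arm(targets=[[[1, 0, -0.66, 0, 0], [1, 0, -0.67, 0, 0], [1, 0, -0.66, 0, 0], [1, 0, -0.67, 0, 0], [1, 0, -0.66, 0, 0], [1, 0, -0.67, 0, 0], [1, 0, -0.66, 0, 0], [1, 0, -0.67, 0, 0]]])

```text
time: 0.77
eef_pos: [0.1394, 0.439, 0.2306]
tcp_rot: [0.153, 0.988, -0.001, -0.0]
contact_force: [-0.2, -0.3, -0.0]
opening: 1.001
```

Request:
step_arm(targets=[[[1, -0.67, -0.16, 0, 0.48], [1, -0.68, -0.13, 0, 0.48], [1, -0.69, -0.11, 0, 0.48], [1, -0.69, -0.08, 0, 0.48], [1, -0.69, -0.05, 0, 0.48], [1, -0.69, -0.02, 0, 0.48], [1, -0.7, 0.01, 0, 0.48], [1, -0.69, 0.05, 0, 0.48], [1, 0, 0, 0, 0]]])

```text
time: 1.52
eef_pos: [0.3329, 0.3237, 0.2311]
tcp_rot: [0.319, 0.948, -0.0, 0.001]
contact_force: [0.5, 0.4, -0.2]
opening: 1.004
```

```bash
python3 -c "
from pl import *
plan([(.441,.125,.2,33.8,9)],1.0)"
```

```text
at [0.3329 0.3237 0.2311] yaw 52.85 F [ 0.5  0.4 -0.2] op 1.004 t 1.52 tilt [ 0.0012 -0.0012]
[[1.0, -0.57, -0.26, 0.09, 0.42], [1.0, -0.58, -0.24, 0.09, 0.42], [1.0, -0.59, -0.22, 0.09, 0.42], [1.0, -0.6, -0.19, 0.08, 0.42], [1.0, -0.6, -0.17, 0.09, 0.42], [1.0, -0.61, -0.15, 0.08, 0.42], [1.0, -0.62, -0.13, 0.09, 0.42], [1.0, -0.62, -0.1, 0.08, 0.42], [1.0, -0.62, -0.08, 0.09, 0.42]] max 0.62 -> [0.441  0.1251 0.1999] 33.95
```

Request:
step_arm(targets=[[[1.0, -0.57, -0.26, 0.09, 0.42], [1.0, -0.58, -0.24, 0.09, 0.42], [1.0, -0.59, -0.22, 0.09, 0.42], [1.0, -0.6, -0.19, 0.08, 0.42], [1.0, -0.6, -0.17, 0.09, 0.42], [1.0, -0.61, -0.15, 0.08, 0.42], [1.0, -0.62, -0.13, 0.09, 0.42], [1.0, -0.62, -0.1, 0.08, 0.42], [1.0, -0.62, -0.08, 0.09, 0.42], [1, 0, 0, 0, 0]]])

```text
time: 2.35
eef_pos: [0.4398, 0.1254, 0.1992]
tcp_rot: [0.469, 0.883, -0.001, -0.0]
contact_force: [-0.0, -0.5, -0.3]
opening: 1.003
```

Run:
```python
from plant import read_camera
from h import *
for n in("side","top"):
    c=read_camera(n);pickle.dump(c,open(n+"1.pkl","wb"))
    (crop(c,230,170,390,290,5,"pics/t1.png") if n=="top" else crop(c,280,140,440,290,4,"pics/s1.png"))
from pl import *
plan([(.441,.125,.043,33.8,8)],1.0)
```

```text
at [0.4387 0.1277 0.1996] yaw 34.21 F [-0.4 -0.3 -0.4] op 1.002 t 2.45 tilt [-0.0016  0.0005]
[[1.0, -0.01, 0.0, 0.49, 0.01], [1.0, -0.01, 0.0, 0.49, 0.01], [1.0, -0.01, 0.0, 0.49, 0.01], [1.0, -0.01, 0.0, 0.49, 0.01], [1.0, -0.01, 0.0, 0.49, 0.01], [1.0, -0.01, 0.0, 0.49, 0.01], [1.0, -0.01, 0.01, 0.49, 0.01], [1.0, -0.02, 0.0, 0.48, 0.01]] max 0.49 -> [0.441  0.1249 0.0432] 33.81
```

View pics/t1.png

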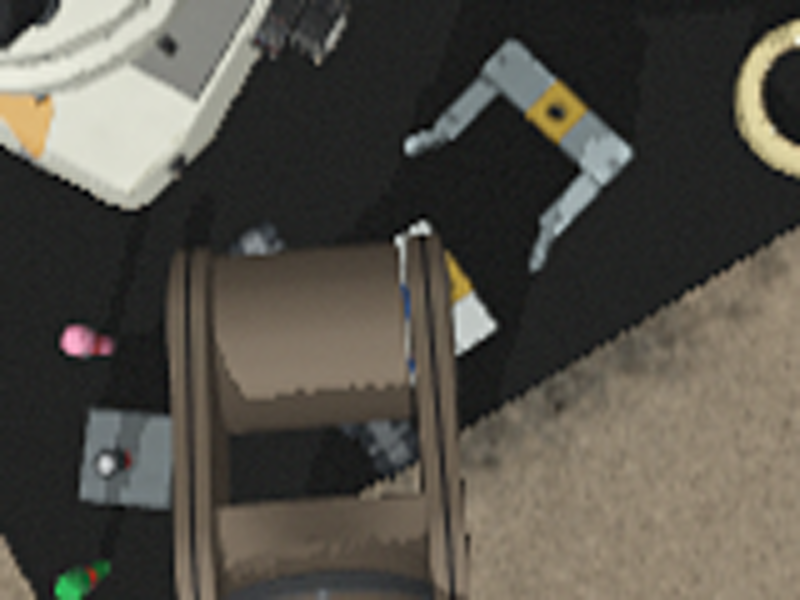

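View pics/s1.png

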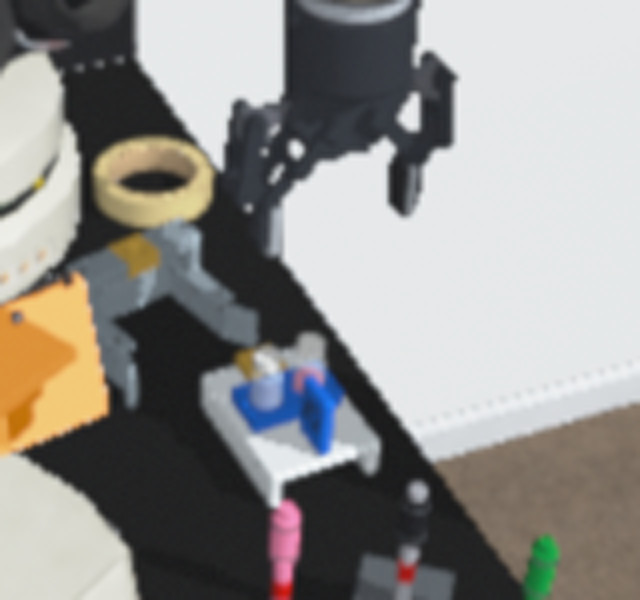

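Request:
step_arm(targets=[[[1.0, -0.01, 0.0, 0.49, 0.01], [1.0, -0.01, 0.0, 0.49, 0.01], [1.0, -0.01, 0.0, 0.49, 0.01], [1.0, -0.01, 0.0, 0.49, 0.01], [1, 0, 0, 0, 0], [1, 0, 0, 0, 0]]])

```text
time: 2.95
eef_pos: [0.4386, 0.1275, 0.121]
tcp_rot: [0.468, 0.884, -0.001, -0.001]
contact_force: [1.0, -0.2, 1.1]
opening: 1.004
```

Run:
```python
from plant import read_camera
from h import *
from pl import *
s=get_state();print(s["eef_pos"],s["dq"].round(3))
s=get_state();print(s["eef_pos"],s["dq"].round(3))
for n in("side",):
    c=read_camera(n);pickle.dump(c,open(n+"1.pkl","wb"))
    (crop(c,230,170,390,290,5,"pics/t1.png") if n=="top" else crop(c,310,160,410,260,6,"pics/s2.png"))
s=get_state();print(s["eef_pos"])
plan([(.441,.125,.043,33.8,4)],1.0)
```

```text
[0.43863688 0.12745009 0.12096938] [-0.007 -0.027 -0.043 -0.002 -0.002 -0.001]
[0.43863688 0.12745009 0.12096938] [-0.007 -0.027 -0.043 -0.002 -0.002 -0.001]
[0.43983019 0.12735998 0.12229286]
at [0.4398 0.1274 0.1223] yaw 34.16 F [0.  1.2 0.5] op 1.002 t 3.0 tilt [0.0001 0.0002]
[[1.0, -0.02, 0.0, 0.5, 0.02], [1.0, -0.02, 0.0, 0.49, 0.02], [1.0, -0.01, 0.0, 0.5, 0.02], [1.0, -0.02, -0.01, 0.49, 0.02]] max 0.5 -> [0.4411 0.1248 0.0431] 33.76
```

View pics/s2.png

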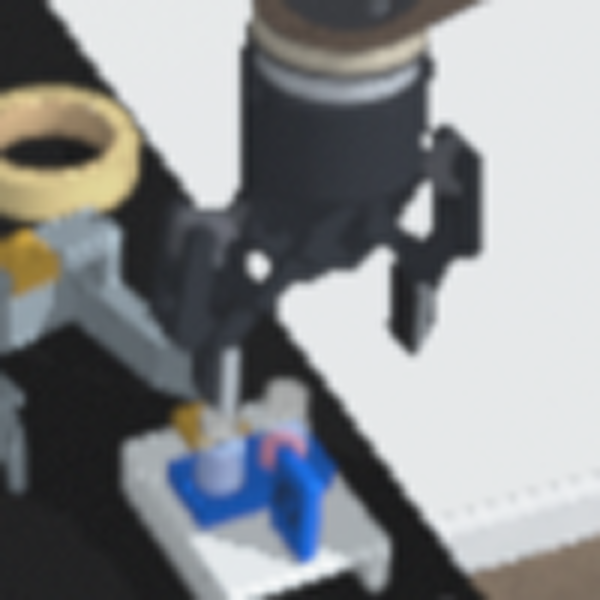

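Request:
step_arm(targets=[[[1.0, -0.02, 0.0, 0.5, 0.02], [1.0, -0.02, 0.0, 0.49, 0.02], [1.0, -0.01, 0.0, 0.5, 0.02], [1.0, -0.02, 0, 0.49, 0.02], [1, 0, 0, 0, 0], [1, 0, 0, 0, 0]]])

```text
time: 3.5
eef_pos: [0.4419, 0.1245, 0.0433]
tcp_rot: [0.472, 0.882, 0.0, 0.0]
contact_force: [-0.8, 0.6, -0.2]
opening: 1.001
```

Request:
step_arm(targets=[[[0.6, 0, 0, 0, 0], [0.4, 0, 0, 0, 0], [0.3, 0, 0, 0, 0], [0.25, 0, 0, 0, 0], [0.2, 0, 0, 0, 0], [0.15, 0, 0, 0, 0], [0.1, 0, 0, 0, 0], [0, 0, 0, 0, 0], [0, 0, 0, 0, 0], [0, 0, 0, 0, 0]]], squeeze=40)

```text
time: 4.33
eef_pos: [0.4419, 0.1242, 0.0429]
tcp_rot: [0.472, 0.882, 0.0, 0.0]
contact_force: [-0.6, 0.9, 4.8]
opening: 0.112
```

Run:
```python
from plant import read_camera
from h import *
from pl import *
for n in("side",):
    c=read_camera(n);pickle.dump(c,open(n+"1.pkl","wb"))
    crop(c,310,160,410,260,6,"pics/s3.png")
plan([],1)
```

```text
at [0.4419 0.1242 0.0429] yaw 33.66 F [-0.7  1.   4.7] op 0.111 t 4.38 tilt [0.0004 0.0002]
```

View pics/s3.png

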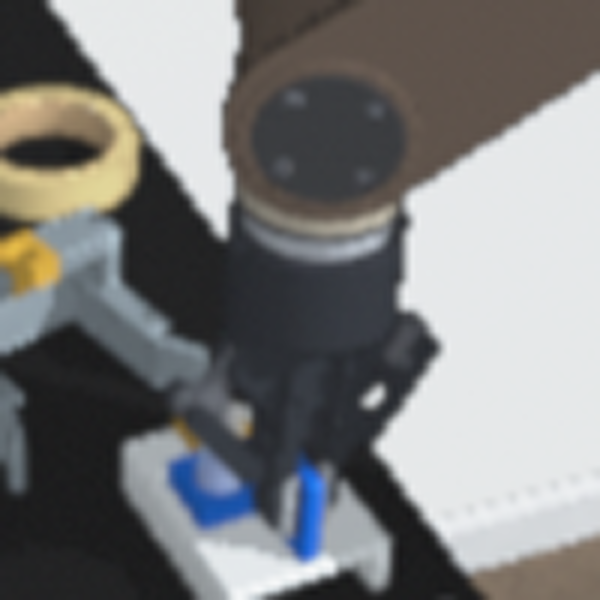

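Run:
```python
from h import *
for n in("top0.pkl","side0.pkl"):
    P=cloud(load(n)).reshape(-1,3)
    m=(abs(P[:,0]-.59)<.08)&(abs(P[:,1]+.014)<.08)&(P[:,2]>.067)&(P[:,2]<.082)
    q=P[m];print(n,m.sum(),cv2.minAreaRect(q[:,:2].astype(np.float32)*1000),q.mean(0))
t=load("top0.pkl");crop(t,305,170,365,230,10,"pics/dock.png")
s=load("side0.pkl");crop(s,290,180,350,230,10,"pics/docks.png")
```

```text
top0.pkl 295 ((590.134521484375, -14.937278747558594), (105.74107360839844, 28.479848861694336), 45.19127655029297) [ 0.58971594 -0.01451682  0.0736621 ]
side0.pkl 239 ((590.5244140625, -13.723831176757812), (104.94486999511719, 30.976682662963867), 45.64603042602539) [ 0.58957967 -0.01039411  0.07321153]
```

View pics/dock.png

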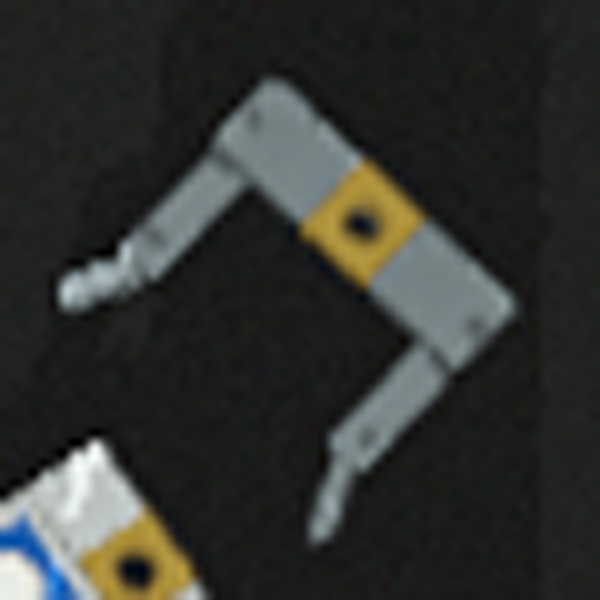

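View pics/docks.png

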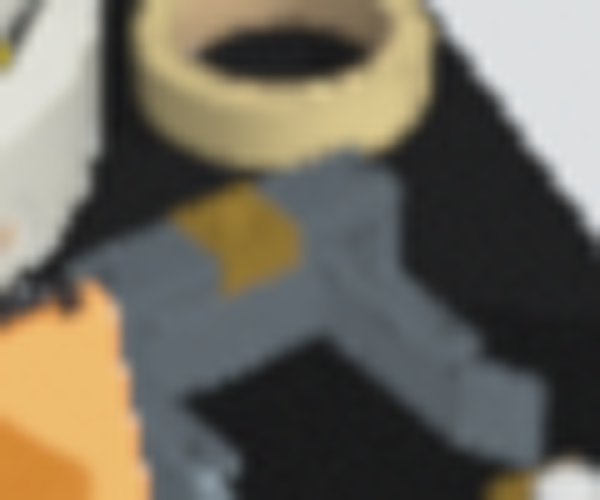

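```bash
python3 -c "
from pl import *
plan([(.4519,.1229,.043,45.3,10),(.4519+.02*.711,.1229-.02*.703,.043,45.3,4)],0)"
```

```text
at [0.4419 0.1242 0.0429] yaw 33.66 F [-0.7  1.   4.7] op 0.111 t 4.38 tilt [0.0004 0.0002]
[[0, -0.02, 0.02, 0.0, -0.23], [0, -0.02, 0.02, 0.0, -0.23], [0, -0.02, 0.02, 0.0, -0.23], [0, -0.02, 0.02, 0.0, -0.23], [0, -0.02, 0.02, 0.0, -0.23], [0, -0.02, 0.02, 0.0, -0.23], [0, -0.01, 0.01, 0.0, -0.23], [0, -0.02, 0.02, 0.0, -0.23], [0, -0.02, 0.01, 0.0, -0.23], [0, -0.01, 0.02, 0.0, -0.23]] max 0.23 -> [0.452  0.1231 0.0429] 45.16
[[0, -0.13, 0.0, 0.0, -0.01], [0, -0.12, 0.0, 0.0, -0.01], [0, -0.13, 0.0, 0.0, -0.01], [0, -0.12, 0.0, 0.0, -0.01]] max 0.13 -> [0.4662 0.109  0.0429] 45.36
```

Request:
step_arm(targets=[[[0, -0.02, 0.02, 0.0, -0.23], [0, -0.02, 0.02, 0.0, -0.23], [0, -0.02, 0.02, 0.0, -0.23], [0, -0.02, 0.02, 0.0, -0.23], [0, -0.02, 0.02, 0.0, -0.23], [0, -0.02, 0.02, 0.0, -0.23], [0, -0.02, 0.02, 0.0, -0.23], [0, -0.02, 0.02, 0.0, -0.23], [0, -0.01, 0.01, 0.0, -0.24], [0, 0, 0, 0, 0]]])

```text
time: 5.22
eef_pos: [0.4512, 0.1227, 0.0429]
tcp_rot: [0.39, 0.921, -0.0, -0.0]
contact_force: [-2.0, -1.1, 5.6]
opening: 0.11
```

Run:
```python
from plant import read_camera
from h import *
from pl import *
for n in("side","top"):
    c=read_camera(n);pickle.dump(c,open(n+"1.pkl","wb"))
    (crop(c,280,160,400,270,6,"pics/t4.png") if n=="top" else crop(c,290,160,400,260,6,"pics/s4.png"))
plan([],1)
```

```text
at [0.4512 0.1227 0.0429] yaw 44.08 F [-2.3 -1.8  6.2] op 0.113 t 5.32 tilt [-0.0003 -0.0005]
```

View pics/s4.png

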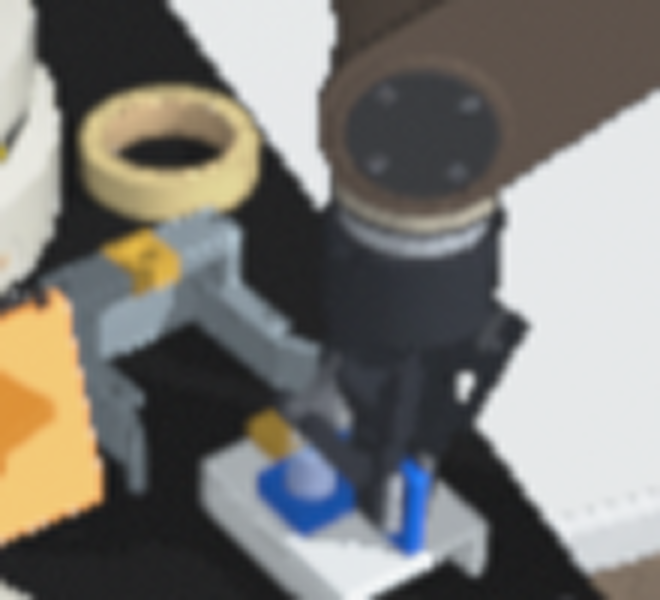

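View pics/t4.png

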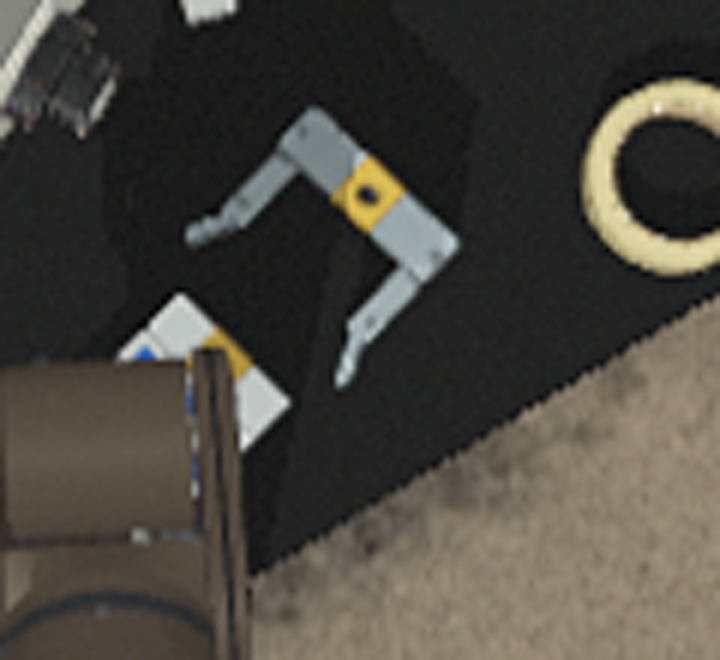

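Run:
```python
from h import *
t=load("top1.pkl");f=lambda x,y:((x+.5)/6-.5+280,(y+.5)/6-.5+160)
a=ray(t,*f(180,294),.03);b=ray(t,*f(291,403),.03);print(a,b,np.degrees(np.arctan2(*(a-b)[[1,0]])),np.linalg.norm(a-b),(a+b)/2)
d=np.array([.5905,-.0143]);th=np.radians(-44.7);X=np.array([np.cos(th),np.sin(th)]);Y=np.array([-X[1],X[0]])
m=((a+b)/2)[:2]-d;print("nose in dock",m@X,m@Y)
from pl import *
e=np.array([.4512,.1227])-d;print("fin in dock",e@X,e@Y)
f=lambda x:tuple(d+x*X)+(.043,45.3)
plan([f(-.14)+(10,),f(-.09)+(10,),f(-.078)+(6,)],0)
```

```text
[0.54468711 0.08493004 0.03      ] [0.48449967 0.02591044 0.03      ] 44.43870990451801 0.08429614560806056 [0.51459339 0.05542024 0.03      ]
nose in dock -0.10299522387516094 -0.003835198395049942
fin in dock -0.19537944099554694 -0.000603354180903265
at [0.4512 0.1227 0.0429] yaw 44.08 F [-2.3 -1.8  6.2] op 0.113 t 5.32 tilt [-0.0003 -0.0005]
[[0, -0.14, 0.0, 0.0, -0.02], [0, -0.14, 0.0, 0.0, -0.02], [0, -0.14, 0.01, 0.0, -0.02], [0, -0.14, 0.0, 0.0, -0.02], [0, -0.14, 0.0, 0.0, -0.02], [0, -0.14, 0.01, 0.0, -0.02], [0, -0.14, 0.0, 0.0, -0.02], [0, -0.13, 0.0, 0.0, -0.02], [0, -0.14, 0.01, 0.0, -0.02], [0, -0.13, 0.0, 0.0, -0.02]] max 0.14 -> [0.4908 0.0842 0.0429] 45.08
[[0, -0.13, 0.0, 0.0, 0.0], [0, -0.12, 0.0, 0.0, 0.0], [0, -0.13, 0.0, 0.0, 0.0], [0, -0.12, 0.0, 0.0, 0.0], [0, -0.13, 0.0, 0.0, 0.0], [0, -0.12, 0.0, 0.0, 0.0], [0, -0.13, 0.0, 0.0, 0.0], [0, -0.12, 0.0, 0.0, 0.0], [0, -0.13, 0.0, 0.0, 0.0], [0, -0.12, 0.01, 0.0, 0.0]] max 0.13 -> [0.5264 0.0492 0.0429] 45.08
[[0, -0.05, 0.0, 0.0, -0.01], [0, -0.05, 0.0, 0.0, -0.01], [0, -0.05, 0.0, 0.0, -0.01], [0, -0.05, 0.0, 0.0, -0.01], [0, -0.05, 0.0, 0.0, -0.01], [0, -0.05, 0.0, 0.0, -0.01]] max 0.05 -> [0.535  0.0407 0.0429] 45.38
```

Request:
step_arm(targets=[[[0, 0, 0.02, 0, -0.12], [0, 0, 0.02, 0, -0.12], [0, -0.13, 0.01, 0, 0], [0, -0.13, 0.0, 0.0, 0], [0, -0.13, 0.0, 0.0, 0], [0, -0.13, 0, 0.0, 0], [0, -0.13, 0.0, 0.0, 0], [0, -0.13, 0.0, 0.0, 0], [0, -0.13, 0, 0.0, 0], [0, 0, 0.0, 0.0, 0]]])

```text
time: 6.15
eef_pos: [0.4788, 0.0988, 0.0429]
tcp_rot: [0.381, 0.925, 0.0, -0.0]
contact_force: [-1.4, 1.6, 4.1]
opening: 0.109
```

```bash
cat > look.py <<'E'
from plant import read_camera
from h import *
from pl import *
import sys
k=sys.argv[1]
for n in("side","top"):
    c=read_camera(n);pickle.dump(c,open(n+"1.pkl","wb"))
    (crop(c,280,160,400,270,6,f"pics/t{k}.png") if n=="top" else crop(c,290,160,400,260,6,f"pics/s{k}.png"))
plan([],1)
s=get_state()
d=np.array([.5905,-.0143]);th=np.radians(-44.7);X=np.array([np.cos(th),np.sin(th)]);Y=np.array([-X[1],X[0]])
e=s["eef_pos"][:2]-d;print("tool in dock",e@X,e@Y)
E
python3 look.py 5
```

```text
at [0.4788 0.0988 0.0429] yaw 45.26 F [-0.8  1.3  4.7] op 0.115 t 6.25 tilt [0.0008 0.0001]
tool in dock -0.15890862218689708 0.001829565815394063
```

View pics/t5.png

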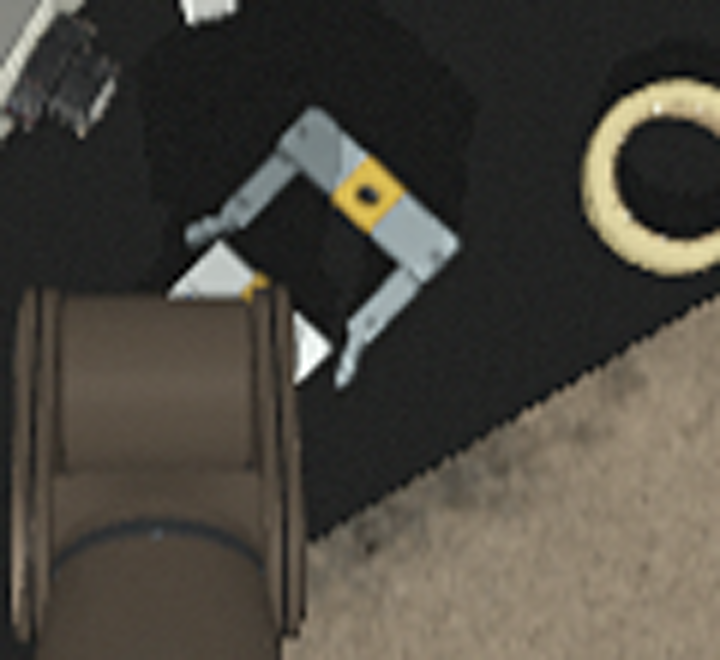

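Request:
step_arm(targets=[[[0, -0.13, 0, 0, 0], [0, -0.13, 0, 0, 0], [0, -0.13, 0, 0, 0], [0, -0.13, 0.0, 0.0, 0], [0, -0.13, 0.0, 0.0, 0], [0, -0.13, 0, 0.0, 0], [0, 0, 0.0, 0.0, 0]]])

```text
time: 6.83
eef_pos: [0.5009, 0.0769, 0.0429]
tcp_rot: [0.381, 0.925, 0.0, -0.0]
contact_force: [-1.2, 1.7, 4.4]
opening: 0.109
```

```bash
python3 look.py 6
```

```text
at [0.5009 0.0769 0.0429] yaw 45.26 F [-1.1  1.9  5.5] op 0.111 t 6.93 tilt [0.0006 0.0002]
tool in dock -0.12782847891410348 0.0017921420383523734
```

View pics/t6.png

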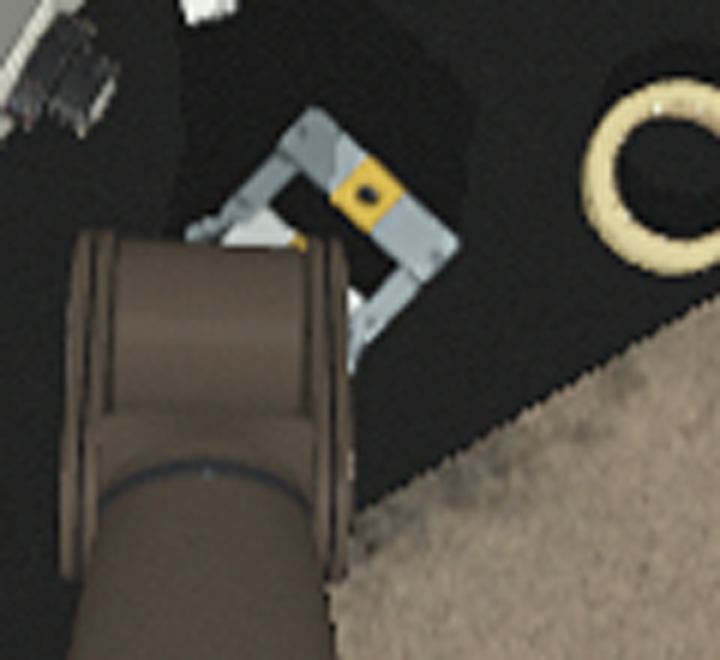

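View pics/s6.png

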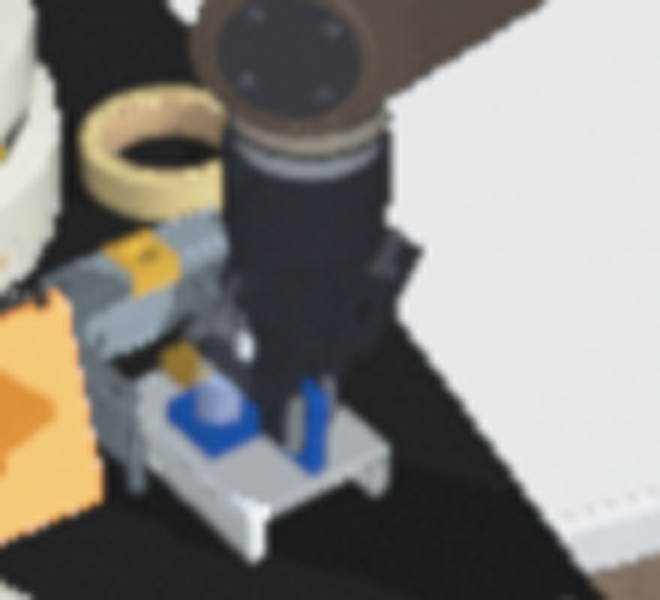

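Request:
step_arm(targets=[[[0, -0.12, 0, 0, 0], [0, -0.12, 0, 0, 0], [0, -0.12, 0, 0, 0], [0, -0.12, 0.0, 0.0, 0], [0, -0.12, 0.0, 0.0, 0], [0, -0.12, 0, 0.0, 0], [0, -0.12, 0.0, 0.0, 0], [0, -0.12, 0, 0, 0], [0, 0, 0, 0, 0]]])

```text
time: 7.68
eef_pos: [0.5281, 0.05, 0.0429]
tcp_rot: [0.381, 0.925, 0.0, -0.0]
contact_force: [-1.5, 1.3, 6.3]
opening: 0.111
```

Request:
step_arm(targets=[[[0, -0.04, 0, 0, 0], [0, -0.04, 0, 0, 0], [0, -0.04, 0, 0, 0], [0, -0.04, 0, 0, 0], [0, 0, 0, 0, 0]]])

```text
time: 8.1
eef_pos: [0.5318, 0.0461, 0.0429]
tcp_rot: [0.381, 0.925, 0.0, -0.001]
contact_force: [-4.7, 3.9, 6.9]
opening: 0.115
```

```bash
python3 look.py 7
```

```text
at [0.5319 0.0461 0.0429] yaw 45.27 F [-3.8  3.9  7.2] op 0.108 t 8.2 tilt [-0.0015  0.0013]
tool in dock -0.08419855563733472 0.0017100821653607823
```

View pics/t7.png

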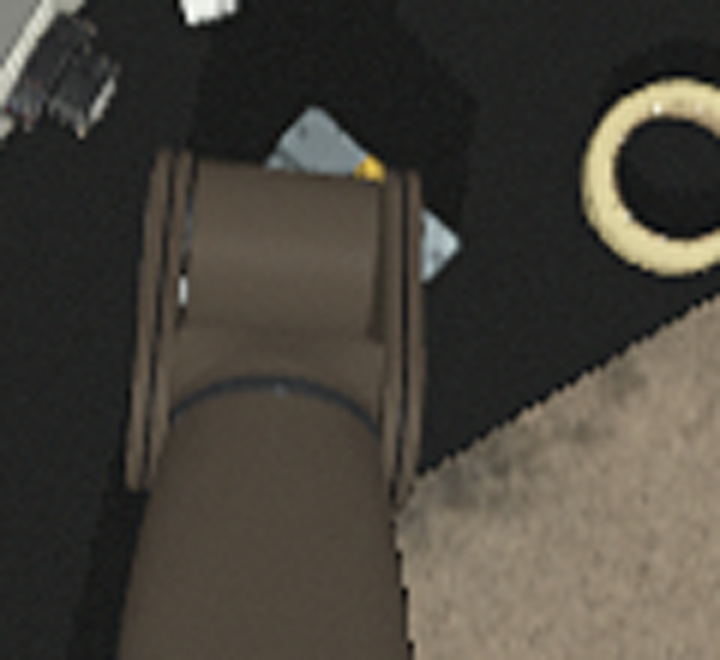

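View pics/s7.png

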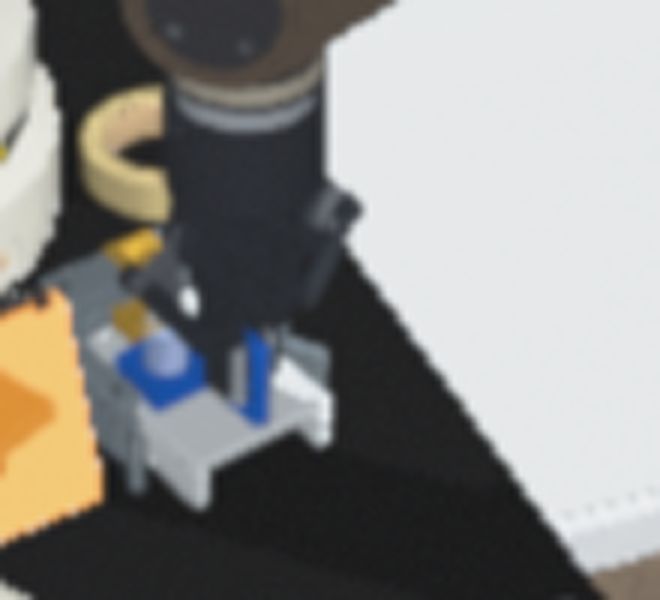

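Request:
step_arm(targets=[[[0, -0.04, 0, 0, 0], [0, -0.04, 0, 0, 0], [0, 0, 0, 0, 0]]])

```text
time: 8.45
eef_pos: [0.5341, 0.0439, 0.0429]
tcp_rot: [0.38, 0.925, 0.0, -0.001]
contact_force: [-4.0, 3.4, 7.9]
opening: 0.108
```

Request:
step_arm(targets=[[[0, -0.04, 0, 0, 0], [0, -0.04, 0, 0, 0], [0, 0, 0, 0, 0]]])

```text
time: 8.7
eef_pos: [0.5364, 0.0416, 0.0429]
tcp_rot: [0.38, 0.925, 0.0, -0.001]
contact_force: [-3.7, 4.6, 6.8]
opening: 0.112
```

Request:
step_arm(targets=[[[0, -0.04, 0, 0, 0], [0, 0, 0, 0, 0]]])

```text
time: 8.87
eef_pos: [0.5366, 0.0413, 0.0429]
tcp_rot: [0.381, 0.925, 0.001, -0.002]
contact_force: [-7.1, 6.3, 12.2]
opening: 0.113
```

Request:
step_arm(targets=[[[0, -0.04, 0, 0, 0], [0, 0, 0, 0, 0]]])

```text
time: 9.03
eef_pos: [0.5366, 0.0411, 0.0429]
tcp_rot: [0.38, 0.925, 0.001, -0.004]
contact_force: [-11.1, 9.6, 13.8]
opening: 0.111
```

Request:
step_arm(targets=[[[0, 0.02, 0, 0, 0], [0.2, 0, 0, 0, 0], [0.4, 0, 0, 0, 0], [0.6, 0, 0, 0, 0], [0.6, 0, 0, 0, 0], [0.6, 0, 0, 0, 0], [0.6, 0, 0, 0, 0]]])

```text
time: 9.62
eef_pos: [0.5386, 0.0388, 0.0423]
tcp_rot: [0.381, 0.925, -0.0, -0.0]
contact_force: [0.1, -0.2, -0.6]
opening: 0.598
```

Request:
step_arm(targets=[[[0.6, 0, 0, -0.3, 0], [0.6, 0, 0, -0.5, 0], [0.6, 0, 0, -0.6, 0], [0.6, 0, 0, -0.6, 0], [0.6, 0, 0, -0.7, 0], [0.6, 0, 0, -0.7, 0], [0.6, 0, 0, -0.7, 0], [0.6, 0, 0, -0.5, 0], [0.6, 0, 0, 0, 0]]])

```text
time: 10.37
eef_pos: [0.5416, 0.0387, 0.2337]
tcp_rot: [0.381, 0.925, 0.002, 0.006]
contact_force: [0.2, 0.1, 0.9]
opening: 0.6
```

```bash
python3 look.py 8
python3 - <<'E'
from pl import *
plan([(.43,.15,.23,45,5),(.378,.259,.22,60,6)],.6)
E
```

```text
at [0.5391 0.039  0.228 ] yaw 45.26 F [-0.8  0.3 -0.5] op 0.598 t 10.47 tilt [ 0.0028 -0.0004]
tool in dock -0.07401172239544665 0.0016976271752964303
at [0.5391 0.039  0.228 ] yaw 45.26 F [-0.8  0.3 -0.5] op 0.598 t 10.47 tilt [ 0.0028 -0.0004]
[[0.6, 0.78, 0.01, -0.01, 0.01], [0.6, 0.78, 0.01, -0.01, 0.01], [0.6, 0.78, 0.01, -0.01, 0.01], [0.6, 0.78, 0.01, -0.01, 0.01], [0.6, 0.77, 0.01, -0.01, 0.01]] max 0.78 -> [0.4302 0.1501 0.23  ] 45.01
[[0.6, 0.47, 0.17, 0.04, -0.5], [0.6, 0.47, 0.19, 0.04, -0.5], [0.6, 0.46, 0.21, 0.04, -0.5], [0.6, 0.45, 0.23, 0.04, -0.5], [0.6, 0.44, 0.24, 0.05, -0.5], [0.6, 0.42, 0.26, 0.04, -0.5]] max 0.5 -> [0.3781 0.2588 0.22  ] 60.01
```

View pics/s8.png

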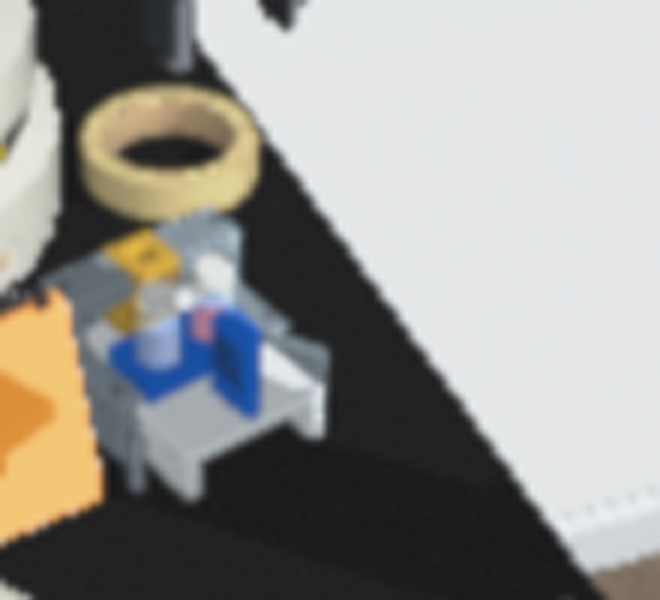

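Request:
step_arm(targets=[[[0.6, 0.6, 0, 0, 0], [0.6, 0.78, 0.01, 0, 0], [0.6, 0.78, 0.01, 0, 0], [0.6, 0.78, 0.01, 0, 0], [0.6, 0.7, 0.01, 0, 0.01], [0.6, 0.25, 0, 0, 0]]])

```text
time: 10.97
eef_pos: [0.4258, 0.1513, 0.2242]
tcp_rot: [0.38, 0.925, -0.001, -0.002]
contact_force: [0.2, 0.2, -0.1]
opening: 0.603
```

Request:
step_arm(targets=[[[0.6, 0.47, 0.17, 0, -0.5], [0.6, 0.47, 0.19, 0, -0.5], [0.6, 0.46, 0.21, 0, -0.5], [0.6, 0.45, 0.23, 0, -0.5], [0.6, 0.44, 0.24, 0, -0.5], [0.6, 0.42, 0.26, 0, -0.5], [0.6, 0, 0, 0, 0]]])

```text
time: 11.55
eef_pos: [0.3753, 0.2596, 0.2251]
tcp_rot: [0.255, 0.967, -0.0, -0.001]
contact_force: [-0.2, -0.9, -0.5]
opening: 0.601
```

```bash
python3 look.py 9
python3 - <<'E'
from h import *
s=load("side1.pkl");crop(s,340,220,420,300,8,"pics/s9b.png")
E
```

```text
at [0.3764 0.2579 0.2254] yaw 60.25 F [-0.4 -0.3  0.8] op 0.596 t 11.65 tilt [-0.0017 -0.0015]
tool in dock -0.34361277687666236 0.042917662227208914
```

View pics/t9.png

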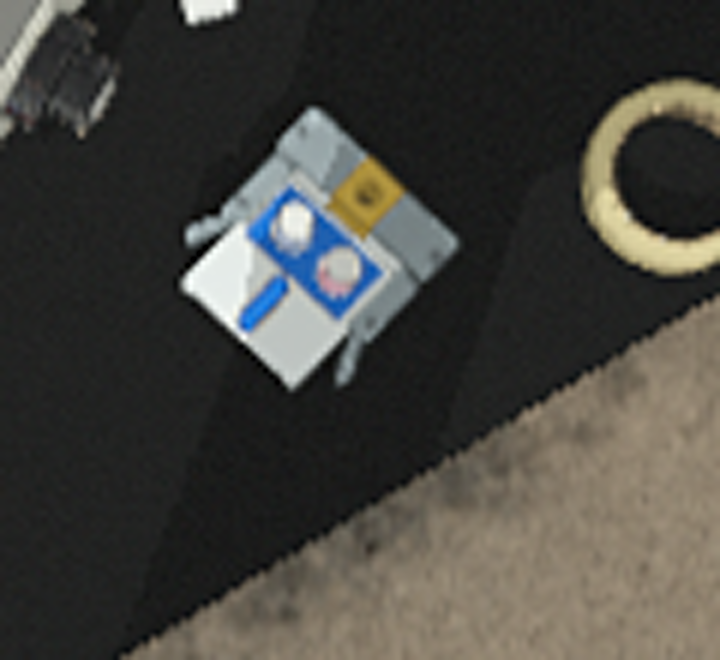

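View pics/s9b.png

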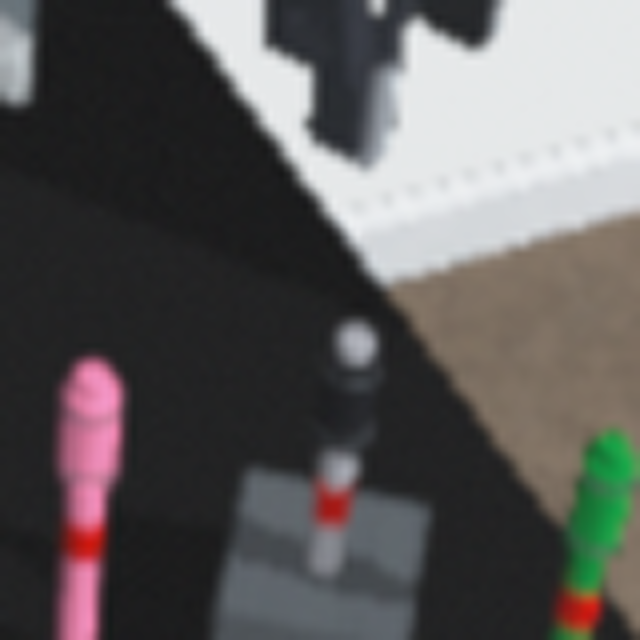

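Run:
```python
from pl import *
plan([(.378,.2588,.155,60,5)],.6)
from h import *
t=load("top1.pkl");f=lambda x,y:((x+.5)/6-.5+280,(y+.5)/6-.5+160)
a=ray(t,*f(181,284),.03);b=ray(t,*f(293,391),.03);
th=np.arctan2(*(a-b)[[1,0]]);X=np.array([np.sin(th),-np.cos(th)]);print(np.degrees(th),(a+b)[:2]/2+.098*X,np.linalg.norm(a-b))
```

```text
at [0.3764 0.2579 0.2254] yaw 60.25 F [-0.4 -0.3  0.8] op 0.596 t 11.65 tilt [-0.0017 -0.0015]
[[0.6, 0.0, 0.01, 0.35, 0.01], [0.6, -0.01, 0.01, 0.35, 0.01], [0.6, 0.0, 0.01, 0.35, 0.01], [0.6, -0.01, 0.0, 0.35, 0.01], [0.6, 0.0, 0.01, 0.36, 0.01]] max 0.36 -> [0.3779 0.2589 0.155 ] 60.0
45.21046318437498 [ 0.59010932 -0.01455337] 0.08400282384723827
```

Request:
step_arm(targets=[[[0.6, 0, 0.01, 0.35, 0.01], [0.6, -0.01, 0.01, 0.35, 0.01], [0.6, 0, 0.01, 0.35, 0.01], [0.6, -0.01, 0, 0.35, 0.01], [0.6, 0, 0.01, 0.3, 0], [0.6, 0, 0, 0, 0], [0.6, 0, 0, 0, 0]]])

```text
time: 12.23
eef_pos: [0.3782, 0.2581, 0.1576]
tcp_rot: [0.26, 0.966, -0.001, -0.001]
contact_force: [-0.1, 0.3, -0.4]
opening: 0.602
```

```bash
python3 look.py 10
python3 - <<'E'
from h import *
s=load("side1.pkl");crop(s,340,200,440,300,6,"pics/s10b.png")
E
```

```text
at [0.3791 0.2588 0.1592] yaw 59.95 F [ 0.3 -0.4  0.6] op 0.598 t 12.33 tilt [0.001  0.0002]
tool in dock -0.3423983477714411 0.04539445754506813
```

View pics/s10b.png

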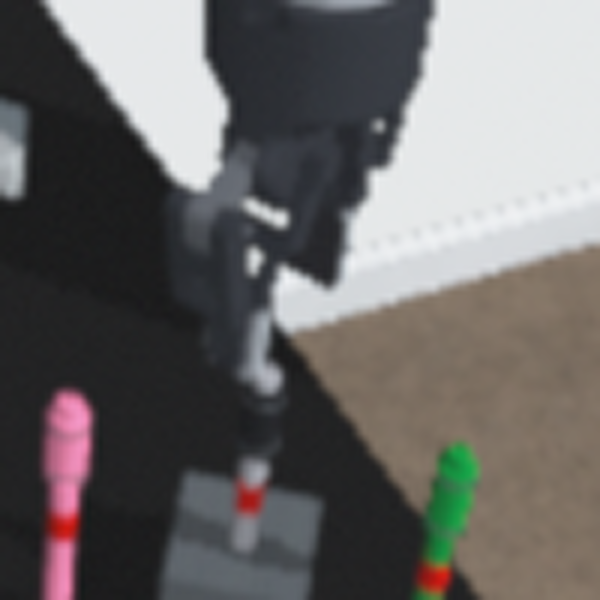

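Request:
step_arm(targets=[[[0.6, 0, 0, 0.35, 0], [0.6, 0, 0, 0.35, 0], [0.6, 0, 0, 0.35, 0], [0.6, 0, 0, 0.35, 0], [0.6, 0, 0, 0.22, 0], [0.6, 0, 0, 0, 0], [0.6, 0, 0, 0, 0]]])

```text
time: 12.92
eef_pos: [0.3786, 0.2592, 0.0942]
tcp_rot: [0.259, 0.966, 0.0, 0.0]
contact_force: [1.3, -0.3, 0.8]
opening: 0.598
```

Request:
step_arm(targets=[[[0.45, 0, 0, 0, 0], [0.4, 0, 0, 0, 0], [0.35, 0, 0, 0, 0], [0.3, 0, 0, 0, 0], [0.25, 0, 0, 0, 0], [0.2, 0, 0, 0, 0], [0.1, 0, 0, 0, 0], [0, 0, 0, 0, 0], [0, 0, 0, 0, 0], [0, 0, 0, 0, 0]]], squeeze=50)

```text
time: 13.75
eef_pos: [0.3786, 0.2594, 0.094]
tcp_rot: [0.259, 0.966, 0.0, 0.0]
contact_force: [-0.3, 0.0, 2.3]
opening: 0.176
```

```bash
python3 look.py 11
python3 - <<'E'
from h import *
s=load("side1.pkl");crop(s,340,200,440,300,6,"pics/s11b.png")
E
```

```text
at [0.3786 0.2594 0.0941] yaw 60.01 F [-0.2  0.4  2.6] op 0.172 t 13.85 tilt [0.0008 0.0005]
tool in dock -0.3431510936395429 0.0454910130503583
```

View pics/s11b.png

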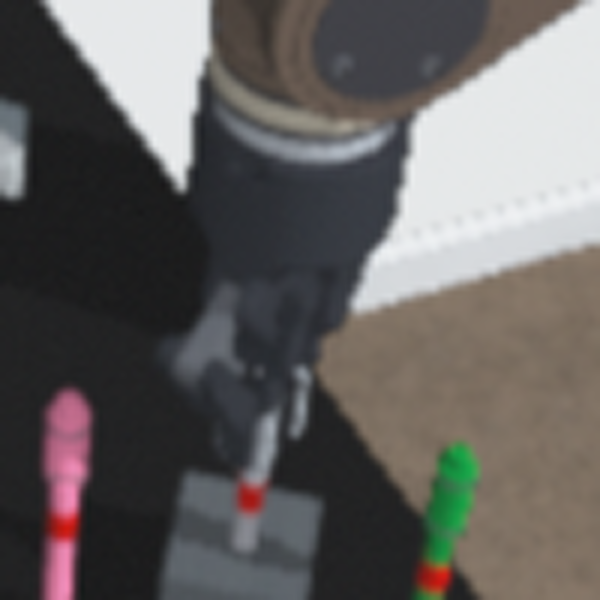

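Request:
step_arm(targets=[[[0, 0, 0, -0.15, 0], [0, 0, 0, -0.25, 0], [0, 0, 0, -0.3, 0], [0, 0, 0, -0.4, 0], [0, 0, 0, -0.5, 0], [0, 0, 0, -0.5, 0], [0, 0, 0, -0.5, 0], [0, 0, 0, -0.5, 0], [0, 0, 0, -0.4, 0], [0, 0, 0, 0, 0]]])

```text
time: 14.68
eef_pos: [0.3796, 0.2595, 0.2382]
tcp_rot: [0.259, 0.966, 0.002, 0.003]
contact_force: [-0.2, 0.5, -0.8]
opening: 0.175
```

```bash
python3 look.py 12
python3 - <<'E'
from h import *
s=load("side1.pkl");crop(s,320,160,440,280,6,"pics/s12b.png")
from pl import *
plan([(.43,.155,.235,60,4),(.5905,-.0143,.235,60,10)],0)
E
```

```text
at [0.378  0.2589 0.2341] yaw 60.02 F [ 0.1  0.1 -1. ] op 0.175 t 14.78 tilt [ 0.0002 -0.0004]
tool in dock -0.3432263405805804 0.0447455454509528
at [0.378  0.2589 0.2341] yaw 60.02 F [ 0.1  0.1 -1. ] op 0.175 t 14.78 tilt [ 0.0002 -0.0004]
[[0, -0.61, -0.4, -0.01, 0.0], [0, -0.6, -0.4, 0.0, 0.0], [0, -0.61, -0.4, -0.01, 0.0], [0, -0.6, -0.4, 0.0, 0.0]] max 0.61 -> [0.4299 0.1551 0.2349] 60.02
[[0, -0.56, -0.17, 0.0, 0.0], [0, -0.56, -0.17, 0.0, 0.0], [0, -0.56, -0.17, 0.0, 0.0], [0, -0.56, -0.16, 0.0, 0.0], [0, -0.56, -0.17, 0.0, 0.0], [0, -0.56, -0.16, 0.0, 0.0], [0, -0.56, -0.17, 0.0, 0.0], [0, -0.56, -0.16, 0.0, 0.0], [0, -0.56, -0.17, 0.0, 0.0], [0, -0.55, -0.16, 0.0, 0.0]] max 0.56 -> [ 0.5904 -0.0141  0.2349] 60.02
```

View pics/s12b.png

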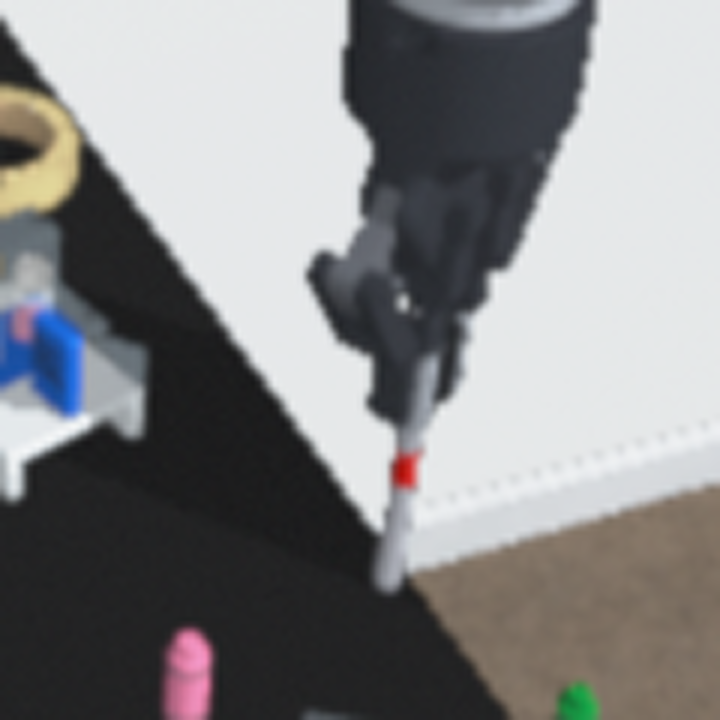

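Run:
```python
from h import *
s=load("side1.pkl");f=lambda x,y:((x+.5)/6-.5+320,(y+.5)/6-.5+160)
print(ray(s,*f(389,578),.148),ray(s,*f(404.5,471),.208),ray(s,*f(424,365),.146+.12))
# predicted projection for vertical rod at TCP
for z in(.148,.208,.234): print((proj(s,[.378,.2589,z])[0]-[320,160]+.5)*6-.5)
```

```text
[0.37851561 0.25301574 0.148     ] [0.37879014 0.25849543 0.208     ] [0.37801944 0.26804234 0.266     ]
[390.04332215 589.3805619 ]
[406.70246101 471.99700949]
[414.39853415 417.76897208]
```

Request:
step_arm(targets=[[[0, -0.4, -0.3, 0, 0], [0, -0.61, -0.4, 0, 0], [0, -0.6, -0.4, 0, 0], [0, -0.6, -0.4, 0, 0], [0, -0.3, -0.15, 0, 0]]])

```text
time: 15.2
eef_pos: [0.4318, 0.1492, 0.2316]
tcp_rot: [0.26, 0.966, -0.001, -0.002]
contact_force: [-0.0, -0.5, -0.8]
opening: 0.172
```

Request:
step_arm(targets=[[[0, -0.56, -0.17, 0, 0], [0, -0.56, -0.17, 0, 0], [0, -0.56, -0.17, 0, 0], [0, -0.56, -0.16, 0, 0], [0, -0.56, -0.17, 0, 0], [0, -0.56, -0.16, 0, 0], [0, -0.56, -0.17, 0, 0], [0, -0.5, -0.15, 0, 0], [0, -0.3, -0.1, 0, 0], [0, 0, 0, 0, 0]]])

```text
time: 16.03
eef_pos: [0.5675, 0.0066, 0.2318]
tcp_rot: [0.26, 0.966, -0.0, -0.002]
contact_force: [-0.6, 0.3, -0.4]
opening: 0.168
```

Run:
```python
from pl import *
plan([(.5905,-.0143,.235,60,4)],0)
```

```text
at [0.5675 0.0066 0.2318] yaw 59.89 F [-0.6  0.3 -0.4] op 0.168 t 16.03 tilt [-0.0034 -0.0001]
[[0, -0.19, -0.04, -0.02, -0.01], [0, -0.19, -0.04, -0.02, -0.01], [0, -0.19, -0.04, -0.02, -0.01], [0, -0.19, -0.05, -0.02, -0.01]] max 0.19 -> [ 0.5904 -0.0145  0.235 ] 60.09
```

Request:
step_arm(targets=[[[0, -0.19, -0.04, 0, 0], [0, -0.19, -0.04, 0, 0], [0, -0.19, -0.04, 0, 0], [0, -0.19, -0.05, 0, 0], [0, 0, 0, 0.3, 0], [0, 0, 0, 0.3, 0], [0, 0, 0, 0.3, 0], [0, 0, 0, 0, 0], [0, 0, 0, 0, 0], [0, 0, 0, 0, 0]]])

```text
time: 16.87
eef_pos: [0.5901, -0.0126, 0.1974]
tcp_rot: [0.259, 0.966, -0.0, -0.0]
contact_force: [0.1, -0.2, -0.4]
opening: 0.176
```

```bash
python3 look.py 13
python3 - <<'E'
from h import *
s=load("side1.pkl");crop(s,290,150,370,240,8,"pics/s13b.png")
E
```

```text
at [ 0.5907 -0.0127  0.1985] yaw 60.02 F [ 0.5  0.4 -1.1] op 0.171 t 16.97 tilt [ 0.0013 -0.0002]
tool in dock -0.0009675439276407968 0.0012298117058584632
```

View pics/s13b.png

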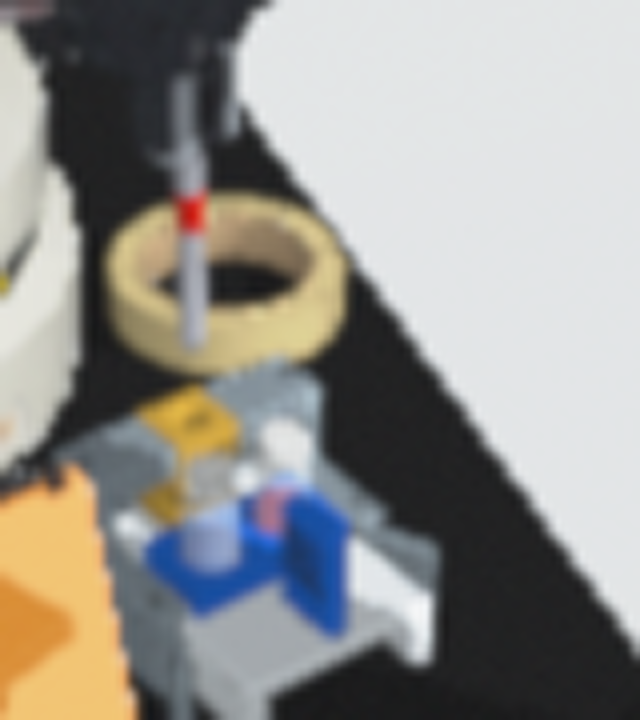

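View pics/t13.png

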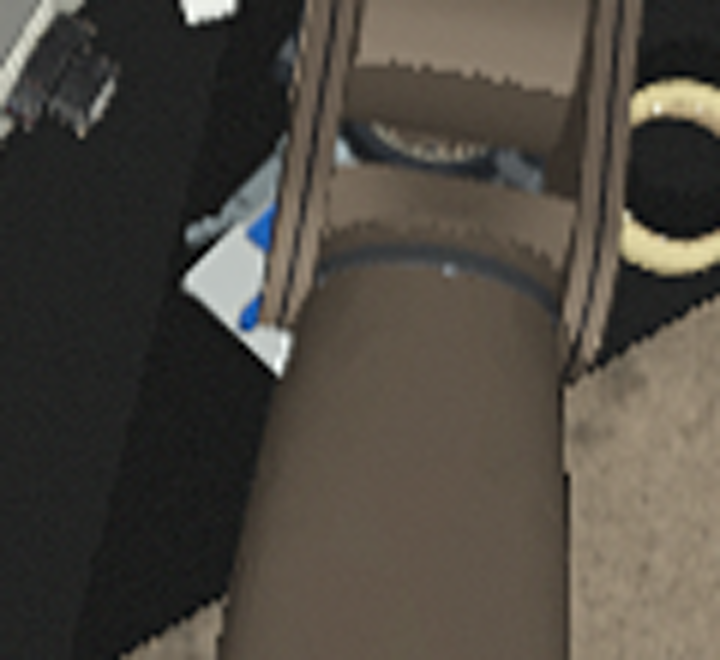

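Run:
```python
from h import *
s=load("side1.pkl");g=lambda p:(proj(s,p)[0]-[290,150]+.5)*8-.5
P=np.array([.5904,-.0127]);
for z in(.11,.172,.2,.074):print("tcp",z,g([*P,z]))
print("dock est",g([.5905,-.0143,.074]))
f=lambda x,y:((x+.5)/8-.5+290,(y+.5)/8-.5+150)
print("bore",ray(s,*f(200,420),.074))
print("red",ray(s,*f(191,213),.172),"foot",ray(s,*f(195,346),.11))
crop(s,300,185,330,215,20,"pics/s13c.png")
```

```text
tcp 0.11 [189.29502281 346.88473867]
tcp 0.172 [186.506039   207.37050735]
tcp 0.2 [185.18139598 141.10746455]
tcp 0.074 [190.82944025 423.6413942 ]
dock est [191.30692952 421.0813576 ]
bore [ 0.58735389 -0.0154738   0.074     ]
red [ 0.58816202 -0.00933473  0.172     ] foot [ 0.58839977 -0.01357788  0.11      ]
```

View pics/s13c.png

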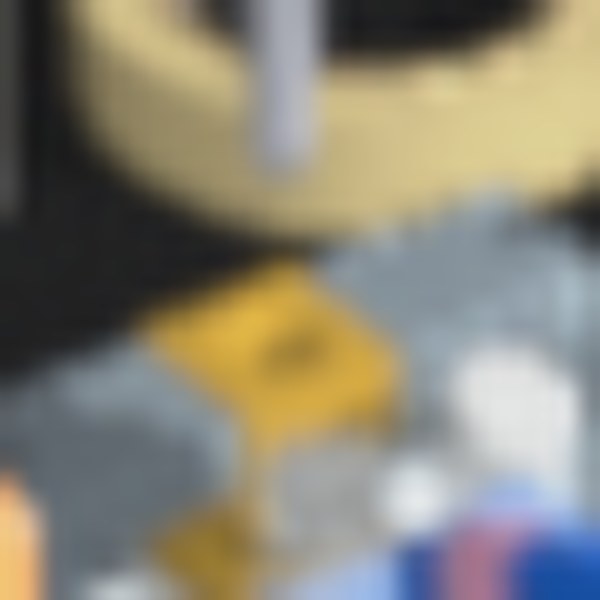

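Request:
step_arm(targets=[[[0, -0.03, -0.03, 0.15, 0], [0, 0, 0, 0.2, 0], [0, 0, 0, 0.2, 0], [0, 0, 0, 0.2, 0], [0, 0, 0, 0.1, 0], [0, 0, 0, 0, 0], [0, 0, 0, 0, 0]]])

```text
time: 17.55
eef_pos: [0.5905, -0.0144, 0.1631]
tcp_rot: [0.259, 0.966, -0.0, -0.001]
contact_force: [0.3, -0.4, -0.7]
opening: 0.175
```

```bash
python3 look.py 14
python3 - <<'E'
from h import *
s=load("side1.pkl");crop(s,290,170,340,220,12,"pics/s14b.png")
E
```

```text
at [ 0.5909 -0.0145  0.164 ] yaw 60.02 F [ 0.3  0.4 -1.3] op 0.173 t 17.65 tilt [ 0.0004 -0.0001]
tool in dock 0.0004300519605011597 0.00018574362978411878
```

View pics/s14b.png

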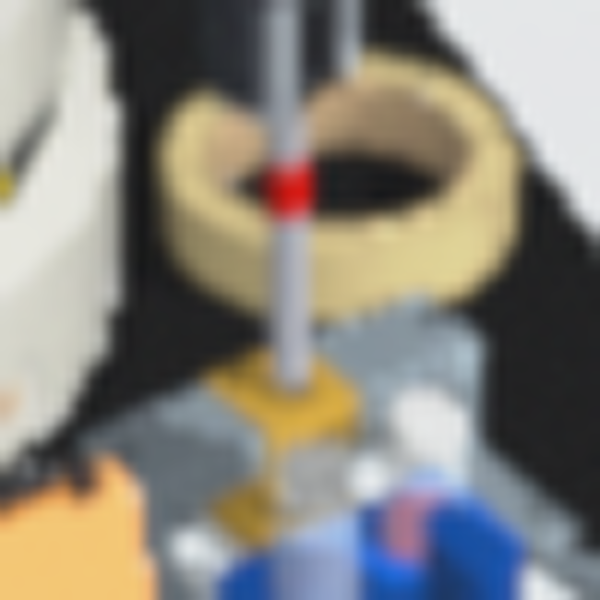

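Request:
step_arm(targets=[[[0, 0, 0, 0.08, 0], [0, 0, 0, 0.08, 0], [0, 0, 0, 0.08, 0], [0, 0, 0, 0, 0]]])

```text
time: 17.98
eef_pos: [0.5909, -0.0145, 0.1535]
tcp_rot: [0.259, 0.966, 0.0, 0.0]
contact_force: [1.9, -0.3, -1.4]
opening: 0.172
```

Request:
step_arm(targets=[[[0, 0, 0, 0.08, 0], [0, 0, 0, 0.08, 0], [0, 0, 0, 0, 0]]])

```text
time: 18.23
eef_pos: [0.5909, -0.0145, 0.1472]
tcp_rot: [0.259, 0.966, 0.0, 0.0]
contact_force: [1.7, -0.3, -2.0]
opening: 0.175
```

Request:
step_arm(targets=[[[0, -0.01, 0, 0.08, 0], [0, 0, 0, 0.08, 0], [0, 0, 0, 0.08, 0], [0, 0, 0, 0.08, 0], [0, 0, 0, 0.05, 0], [0, 0, 0, 0, 0]]])

```text
time: 18.73
eef_pos: [0.5911, -0.0146, 0.1323]
tcp_rot: [0.259, 0.966, 0.0, 0.0]
contact_force: [1.7, -1.0, -1.4]
opening: 0.174
```

Request:
step_arm(targets=[[[0, 0, 0, 0.07, 0], [0, 0, 0, 0.07, 0], [0, 0, 0, 0.07, 0], [0, 0, 0, 0, 0]]])

```text
time: 19.07
eef_pos: [0.5911, -0.0146, 0.1239]
tcp_rot: [0.259, 0.966, 0.0, 0.0]
contact_force: [1.5, -0.8, -2.0]
opening: 0.173
```

Request:
step_arm(targets=[[[0, 0, 0, 0.08, 0], [0, 0, 0, 0.08, 0], [0, 0, 0, 0.08, 0], [0, 0, 0, 0.08, 0], [0, 0, 0, 0, 0]]])

```text
time: 19.48
eef_pos: [0.5911, -0.0146, 0.111]
tcp_rot: [0.259, 0.966, 0.0, 0.0]
contact_force: [3.1, 0.1, -3.5]
opening: 0.169
```

Request:
step_arm(targets=[[[0, 0, 0, 0.07, 0], [0, 0, 0, 0.07, 0], [0, 0, 0, 0.07, 0], [0, 0, 0, 0.06, 0], [0, 0, 0, 0, 0], [0, 0, 0, 0, 0]]])

```text
time: 19.98
eef_pos: [0.5912, -0.0146, 0.1005]
tcp_rot: [0.259, 0.966, 0.0, 0.0]
contact_force: [4.4, -1.5, -2.5]
opening: 0.171
```

```bash
python3 look.py 15
python3 - <<'E'
from h import *
s=load("side1.pkl");crop(s,280,160,360,240,8,"pics/s15b.png")
E
```

```text
at [ 0.5912 -0.0146  0.1005] yaw 60.01 F [ 3.9  0.1 -2.8] op 0.171 t 20.08 tilt [0.0004 0.    ]
tool in dock 0.0006826740367813365 0.00024371306286704306
```

View pics/s15b.png

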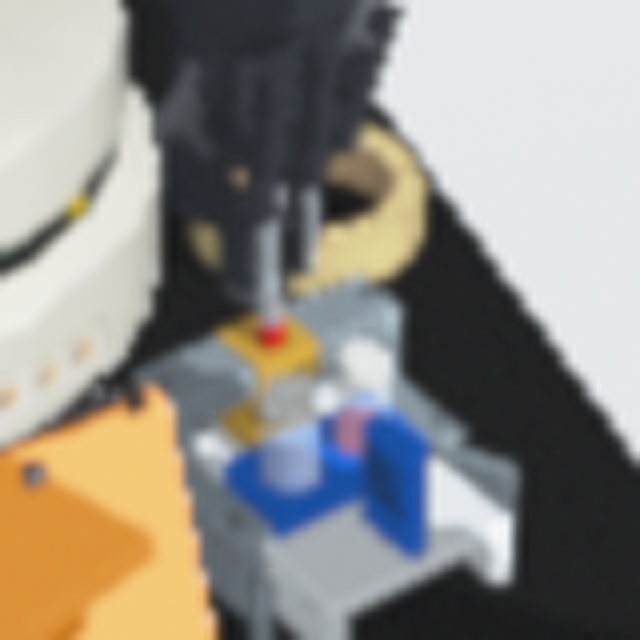

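Request:
step_arm(targets=[[[0, -0.02, 0.01, 0, 0], [0, 0, 0, 0, 0], [0, 0, 0, 0, 0], [0, 0, 0, 0, 0]]])

```text
time: 20.42
eef_pos: [0.5915, -0.0147, 0.1007]
tcp_rot: [0.259, 0.966, -0.0, -0.001]
contact_force: [2.8, -0.4, -1.4]
opening: 0.172
```

```bash
python3 look.py 16
python3 - <<'E'
from h import *
s=load("side1.pkl");crop(s,300,190,340,220,18,"pics/s16b.png")
E
```

```text
at [ 0.5915 -0.0146  0.1008] yaw 60.02 F [ 1.5 -1.  -1.3] op 0.168 t 20.52 tilt [-0.0013  0.0001]
tool in dock 0.0009438637599394391 0.0004724717900719468
```

View pics/s16b.png

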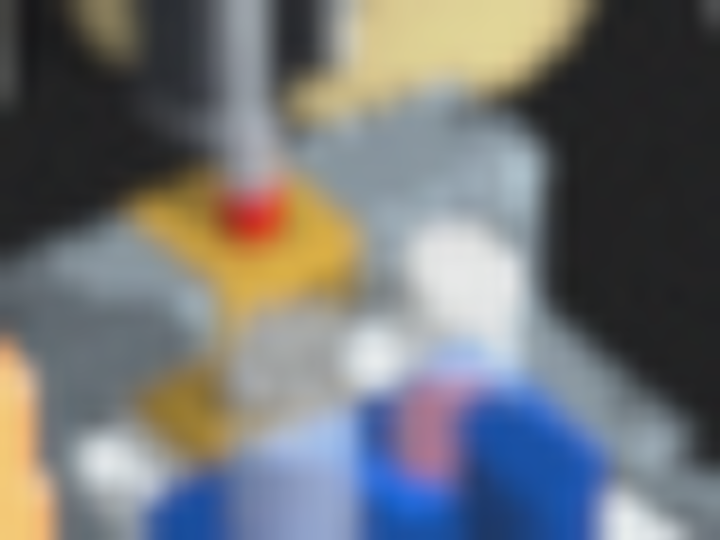

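View pics/t16.png

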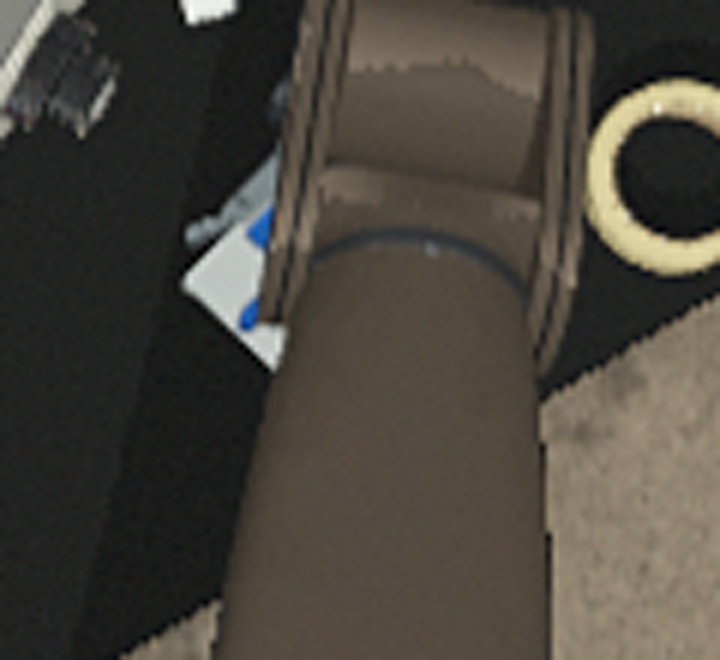

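```bash
python3 -c "
from plant import sign_off,get_state
print(sign_off());s=get_state();print(s['time'],s['eef_pos'],s['contact_force'],s['opening'])"
```

```text
the job is handed in; nothing more can be done
None
the job is handed in; nothing more can be done
```

I pushed the tray home by its fin, lifted the guide rod out of its stand and threaded it down through both bushings. I handed the job in at about 20.5 s with the rod still gripped. No verdict is reported, so what follows rests on my own checks.

- **Tray:** it stopped hard at the end stop, with about 15 N of push. With the arm out of the way, the top camera put the tray within 1 mm and 0.2° of the dock. A later side view showed both vials upright in their pockets.
- **Rod:** the arm's position puts the foot about 12–13 mm above the desk. In the last side picture the red band is partly inside the upper bushing, and the rod was in the fingers (opening 0.17) under a 50 N grip setting. I couldn't measure its tilt once it was in the bushings. In the air, the side view showed it close to vertical.
- **Side force on the rod:** it rose to about 4 N during the insertion, so I moved the tool by less than 1 mm. It then read 1.5–2.8 N.
- **Measurement disagreement:** the arm's readings while it held the fin put the dock up to 3 mm further along x than the top camera did. The side camera's reading of the bore was about 3 mm the other way. The rod went through both bushings without a jam, so this had no visible effect.
- **Bystanders:** I did not touch any that I know of. The last pictures don't show all of them, so I didn't check every one.

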